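Clear the phone repair mat: scrap, tools, then a square pile of phones

ROBOT

A 7-joint arm with a two-finger parallel gripper is mounted at the origin on the work surface. World frame = base frame: x ahead of the robot, y to its left, z up, the work surface at z = 0. Lengths are in m, angles in rad, forces in N, time in s.
With the tool pointing down it reaches from about 0.425 to 0.925 m from the base axis. Payload 6.8 kg.
Tool frame: the origin (TCP) lies midway between the tips of the shut fingers; the grasp point (between the pads) lies 19 mm behind it (bot.hold_point_z is the distance from the TCP to the grasp point, in m); z points along the fingers, y is the line along which they close (so a half turn about z gives the same grasp; the last joint's range is limited). The gripper opens to 85 mm and grips with 20 to 120 N. Pads are 22 mm wide; open, the fingers measure 114 mm over their backs; the gripper's body (76 mm by 85 mm) begins 54 mm behind the grasp point. The pads swing forward as they close: fully open they stand 13 mm farther back than shut.
Start: joints at [-1.402, 0.477, 0.022, 1.555, -0.011, 1.109, -0.083], TCP at [0.184, 0.649, 0.231] pointing down, gripper open.
Joint ranges: [-2.96, 2.96], [-0.34, 2.1], [-1.41, 1.46], [0.24, 2.44], [-1.37, 4.51], [0.17, 1.92], [-2.96, 2.96]. Speed limits (rad/s): [2.39, 2.39, 3.14, 3.14, 3.14, 3.14, 3.14].

INTERFACE

Orientations are given as a unit quaternion [w, x, y, z].
In Python, from station import bot gives the robot as it stands. The module is installed in compiled form; this text tells all that it offers.
- The arm moves only by the tool step_arm, never from a script. Its argument "increments" is a list that holds one entry, the list of rows, each a list of 7 numbers: the opening, from -1 (shut) to 1 (fully open), then the shift along the tool's x, y, z in mm, then the turn, a rotation vector about the tool's x, y, z in degrees. In form: [[[grip, x, y, z, ax, ay, az], ...]]. A call has 1 to 10 rows; each row is the pose to reach, as a shift and turn from the pose commanded when the call began, along the tool's axes at that moment; what a row does not reach only later rows make up. A row lasts 1/12 s, in which the tool goes at most 41.7 mm and 7.16 degrees, less where a joint would pass 70% of its speed; a pose out of reach is approached as far as the arm can. A call with a gripper value outside its range is refused whole. The fingers move at their own pace and stop on an object; "force" is the grip in N (left out, the last holds). Time passes only in rows, so rows that repeat a pose let the fingers close. It gives the time, the measured TCP pose, the force, the opening and the grip force at its end, in the units of the state.
- bot.get_obs(): the state, without advancing time (a new reading comes with each control period).
- bot.read_camera(name): name is "scene" or "top"; returns a dict with "image" (420x560x3 uint8, red, green, blue), "camera_matrix" (3x3 intrinsics, pixels), "dist" ([k1, k2, p1, p2, k3] as OpenCV has them; the pictures are not rectified), "R" (3x3) and "t" (3): a world point X has camera coordinates R X + t. Camera axes: x right, y down, z forward; pixel columns grow to the right and rows downward; lengths in m; the calibration is good to about 2 mm. A picture is of the moment at which its call begins. There is no depth.
- bot.hand_in(): hands the job in; it is judged then, once.
The state is a dict: "t": time; "q": joint angles; "joint_vel": joint speeds; "joint_torque": joint torques, N m; "eef_pos": TCP position; "tool_rot": TCP orientation; "contact_force": force on the tool from outside, world axes, zero at the start; "torque": the same for the moment, N m; "gripper_width": opening from 0.0 (shut) to 1.0 (fully open); "grasp_force": force on a finger pad.
Only numpy, scipy, OpenCV 4.12 (cv2) and the standard library are available. Lean on these libraries where they do the work, as an engineer would, in place of code of your own. Each camera call takes 0.05 s, during which the arm holds its last target. There are 200 camera calls.

TASK

Clear the blue repair mat at closing time: first, before any phone goes on the aluminium plate, put every dead battery in the red bin. Then stack all the phones in one square, flush pile on the plate's marked outline, lying flat and in line with it, and at any time lay the screwdrivers down in the grey tool tray. Leave the jar, the bottle and the mug where they stand.

Things in the scene. Friction and masses are not known exactly. Their poses are not given: they have to be found in the camera images.
- phone0: repaired phone in a rubber case (black) with a dark screen, a rigid slab 135 long (its x) x 60 wide (its y) x 15 thick mm, lying flat on the mat; origin at the centre of its underside, z up through the screen. May be absent.
- phone1: repaired phone in a rubber case (teal) with a dark screen, a rigid slab 135 long (its x) x 60 wide (its y) x 15 thick mm, lying flat on the mat; origin at the centre of its underside, z up through the screen. May be absent.
- phone2: repaired phone in a rubber case (orange) with a dark screen, a rigid slab 135 long (its x) x 60 wide (its y) x 15 thick mm, lying flat on the mat; origin at the centre of its underside, z up through the screen. May be absent.
- phone3: repaired phone in a rubber case (purple) with a dark screen, a rigid slab 135 long (its x) x 60 wide (its y) x 15 thick mm, lying flat on the mat; origin at the centre of its underside, z up through the screen. May be absent.
- battery0: dead battery pack: silver slab with a yellow band at one end, 90 long (x) x 46 wide (y) x 12 thick mm, on the mat; origin at the centre of its underside. May be absent.
- battery1: dead battery pack: silver slab with a yellow band at one end, 90 long (x) x 46 wide (y) x 12 thick mm, on the mat; origin at the centre of its underside. May be absent.
- driver0: screwdriver, 150 mm long, lying along its x: flat-sided yellow handle 85 long x 22 wide x 18 high mm from x=-75 to +10 mm, then a 7 mm round steel shank 9 mm above the underside to x=+75 mm; origin on the underside at mid-length. Balance point and best grip at x=-20 mm on the handle.
- driver1: screwdriver, 150 mm long, lying along its x: flat-sided green handle 85 long x 22 wide x 18 high mm from x=-75 to +10 mm, then a 7 mm round steel shank 9 mm above the underside to x=+75 mm; origin on the underside at mid-length. Balance point and best grip at x=-20 mm on the handle.
- red_bin: fixed open red plastic bin for battery scrap, outside 120 (x) x 190 (y) x 45 high mm, walls and floor 4 mm; origin at the centre of its underside.
- tool_tray: fixed open grey plastic tool tray of the same shape, 120 (x) x 190 (y) x 45 high mm, walls and floor 4 mm; origin at the centre of its underside.
- stand: fixed flat aluminium pick-up plate, 110 (x) x 175 (y) x 6 thick mm, with a dark phone-sized outline (60 x 135 mm, long way along y) at its middle; origin at the centre of its underside. Bin, tray and plate trade places from start to start.
- mat: fixed blue silicone repair mat, 370 (x) x 480 (y) x 4 thick mm, centre of the underside is the origin; all items to be cleared start on it.
- jar: glass jar with steel lid, 68 mm across, 85 mm high, a bystander; origin at the centre of its underside.
- flux_bottle: amber glass bottle, 44 mm across, 110 mm high, a bystander; origin at the centre of its underside.
- mug: white ceramic mug, 80 mm across, 90 mm high, a bystander; origin at the centre of its underside.

How it is judged:
On the way, in this order (a step that is already met when the one before it is completed fails the run):
1. every battery is in the red bin while no phone is on the plate yet (x of battery0 in the frame of red_bin between -0.056 and 0.056 m and y of battery0 in the frame of red_bin between -0.09 and 0.09 m and z of battery0 in the frame of red_bin between -0.005 and 0.035 m and x of battery1 in the frame of red_bin between -0.056 and 0.056 m and y of battery1 in the frame of red_bin between -0.09 and 0.09 m and z of battery1 in the frame of red_bin between -0.005 and 0.035 m and horizontal distance between each of phone0, phone1, phone2, phone3 and stand above 0.08 m), for 0.2 s.
2. all phones lie in one square pile on the plate (horizontal distance between each of phone0, phone1, phone2, phone3 and stand below 0.012 m and angle between the x axis of each of phone0, phone1, phone2, phone3 and the y axis of stand, either way round below 0.14 rad and angle between the z axis of each of phone0, phone1, phone2, phone3 and the z axis of stand, either way round below 0.08 rad and linear speed of each of phone0, phone1, phone2, phone3 below 0.02 m/s and horizontal distance between each of phone1, phone2, phone3 and phone0 below 0.012 m and horizontal distance between each of phone2, phone3 and phone1 below 0.012 m and horizontal distance between phone3 and phone2 below 0.012 m), for 0.3 s.
At the end, for the whole second after the job is handed in: Every battery lies inside the red bin, every screwdriver lies down (within about 20 degrees of level) inside the grey tray, and all phones lie flat, either side up, in one pile: each centre within 12 mm of the plate's centre and of each other, long sides along the outline within 8 degrees, at rest (all of step 2 and x of battery0 in the frame of red_bin between -0.056 and 0.056 m and y of battery0 in the frame of red_bin between -0.09 and 0.09 m and z of battery0 in the frame of red_bin between -0.005 and 0.035 m and x of battery1 in the frame of red_bin between -0.056 and 0.056 m and y of battery1 in the frame of red_bin between -0.09 and 0.09 m and z of battery1 in the frame of red_bin between -0.005 and 0.035 m and x of driver0 in the frame of tool_tray between -0.056 and 0.056 m and y of driver0 in the frame of tool_tray between -0.09 and 0.09 m and z of driver0 in the frame of tool_tray between -0.005 and 0.035 m and angle between driver0's own x axis and vertical between 1.2 and 1.94 rad and x of driver1 in the frame of tool_tray between -0.056 and 0.056 m and y of driver1 in the frame of tool_tray between -0.09 and 0.09 m and z of driver1 in the frame of tool_tray between -0.005 and 0.035 m and angle between driver1's own x axis and vertical between 1.2 and 1.94 rad); the robot touches nothing.
It fails at once if the jar is pushed more than 30 mm or tipped over (distance of jar from where it was at the start of the episode above 0.03 m or angle between jar's own z axis and vertical above 0.5 rad).
It fails at once if the bottle is pushed more than 30 mm or tipped over (distance of flux_bottle from where it was at the start of the episode above 0.03 m or angle between flux_bottle's own z axis and vertical above 0.5 rad).
It fails at once if the mug is pushed more than 30 mm or tipped over (distance of mug from where it was at the start of the episode above 0.03 m or angle between mug's own z axis and vertical above 0.5 rad).
Of phone0, phone1, phone2, phone3 only 3 to 4 are there at a start; the rules pass over those that are not, and their reading is None.
Of battery0, battery1 only 1 to 2 are there at a start; the rules pass over those that are not, and their reading is None.
At some moment in a run one of battery0, battery1, driver0, driver1 may be knocked a few centimetres aside while the robot is not near it.
Once in a run the grip may slacken for a moment while it holds something.
It also fails if it takes over 208 s, if anything falls off the work surface, if the arm or the gripper's body presses on something with over 40 N, if the wrist force passes 120 N, or if a joint passes its speed limit or range.

## Working session

There is one attempt and no reset: what is moved stays moved. The work goes in short steps, Python scripts to look and compute and a tool call to move; the robot and the scene stay as the last step left them, time stands still between calls to the robot, and variables do not carry over. Pictures are saved under pics/ and viewed, at most 14 in all, crops included, and the job is handed in when it is done.

Besides the shell and the picture viewer there is one more tool, called after "Call:" by a JSON object that holds its "name" and its "arguments". step_arm: Moves the arm, as the interface text tells. Its arguments: {"type":"object","properties":{"increments":{"type":"array"},"force":{"type":"number"}},"required":["increments"]}

```bash
mkdir -p pics
cat > h.py <<'E'
import numpy as np, cv2
from station import bot
def snap(name,fn):
    c=bot.read_camera(name); cv2.imwrite('pics/'+fn,cv2.cvtColor(c['image'],cv2.COLOR_RGB2BGR)); return c
def px2w(c,uv,z):
    uv=np.array(uv,float).reshape(-1,1,2)
    n=cv2.undistortPoints(uv,np.array(c['camera_matrix']),np.array(c['dist'])).reshape(-1,2)
    R=np.array(c['R']);t=np.array(c['t']);C=-R.T@t
    d=np.c_[n,np.ones(len(n))]@R
    return C+d*((z-C[2])/d[:,2])[:,None]
E
python3 - <<'E'
from h import *
import pickle
for n in('top','scene'):
    c=snap(n,n+'0.png'); pickle.dump(c,open(n+'.pkl','wb')); print(np.array(c['R']).round(3).tolist(),np.array(c['t']),np.array(c['dist']),c['camera_matrix'])
    cv2.imwrite(f'pics/{n}0b.png',cv2.resize(cv2.imread(f'pics/{n}0.png'),(800,600),interpolation=cv2.INTER_CUBIC))
print(bot.get_obs(),bot.hold_point_z)
E
```

```text
[[-0.02, -0.999, -0.026], [-0.996, 0.023, -0.086], [0.086, 0.024, -0.996]] [0.02638238 0.5947506  1.29681045] [-0.00917427  0.          0.          0.          0.        ] [[515.91388313   0.         269.11716468]
 [  0.         515.91388313 214.04205404]
 [  0.           0.           1.        ]]
[[-0.482, 0.876, -0.002], [0.761, 0.418, -0.496], [-0.434, -0.24, -0.868]] [ 0.29086764 -0.45812748  1.30523545] [-0.07092776  0.          0.          0.          0.        ] [[456.22384863   0.         283.65652135]
 [  0.         456.22384863 211.66016263]
 [  0.           0.           1.        ]]
{'t': 0.1, 'q': array([-1.40205476,  0.47771212,  0.02234722,  1.55632071, -0.01149191,
        1.10929247, -0.08307607]), 'joint_vel': array([-2.87973078e-03, -2.24986090e-03, -7.52474711e-04, -2.74183340e-03,
       -1.74961252e-04, -1.67375333e-03, -8.90516444e-05]), 'joint_torque': array([ 4.15050759e-03, -5.97761500e+01,  1.61345400e+00, -2.81954384e+01,
        1.28009656e-02,  4.96360502e-03,  8.00980956e-06]), 'eef_pos': array([0.18436341, 0.64879892, 0.23044004]), 'tool_rot': array([-4.83390482e-05,  1.37957420e-01,  9.90437836e-01, -8.00727747e-04]), 'contact_force': array([-0.40688491,  0.4680253 , -0.96052942]), 'torque': array([-0.04051707, -0.03367629,  0.02048271]), 'grasp_force': 0.0, 'gripper_width': 1.0023723067174342} 0.0187
```

View pics/top0b.png

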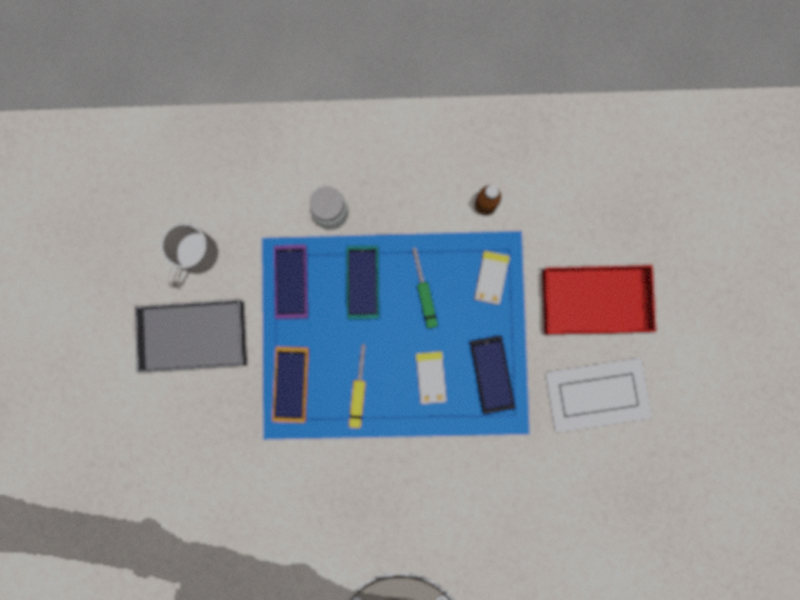

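View pics/scene0b.png

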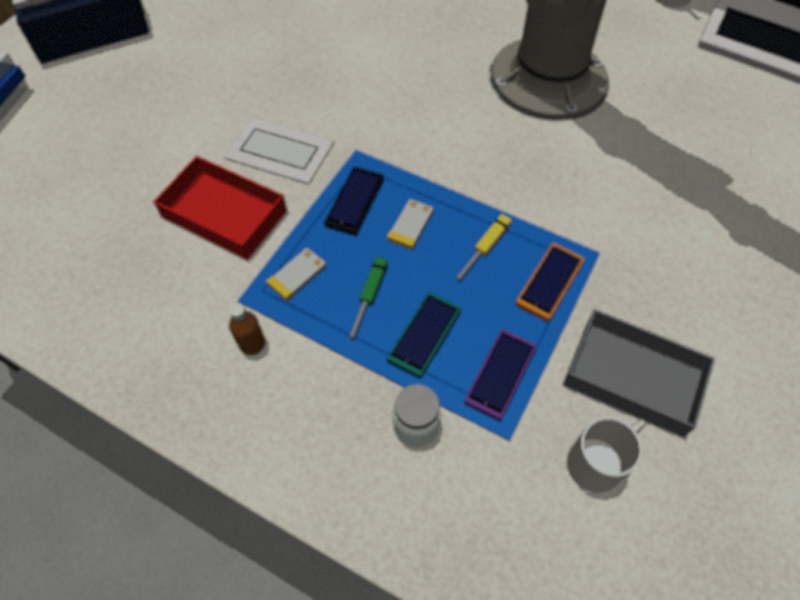

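Top view (800x600): mat 263-527 x 233-437. Phones are purple (291,282), teal (362,283), orange (290,385) and black (492,375). Batteries are at (492,278) and (431,377), drivers green (427,290) and yellow (358,388). Red bin (598,300), plate (598,395), tray (190,336). All four phones and both batteries are present.

```bash
cat >> h.py <<'E'
import itertools
def ortho(c,z,x0,x1,y0,y1,s=0.0005):
    # world-aligned orthophoto: rows -> x descending, cols -> y descending
    xs=np.arange(x1,x0,-s); ys=np.arange(y1,y0,-s)
    X=np.stack(np.broadcast_arrays(xs[:,None],ys[None,:],np.float64(z)),-1).reshape(-1,3)
    p,_=cv2.projectPoints(X,cv2.Rodrigues(np.array(c['R']))[0],np.array(c['t']),np.array(c['camera_matrix']),np.array(c['dist']))
    p=p.reshape(len(xs),len(ys),2).astype(np.float32)
    return cv2.remap(c['image'],p,None,cv2.INTER_CUBIC)
def rect(mask,x1,y1,s=0.0005):
    # largest components -> (cx,cy,long,short,angle of long axis deg)
    n,l,st,_=cv2.connectedComponentsWithStats(mask.astype(np.uint8)); out=[]
    for i in range(1,n):
        if st[i,4]<1500: continue
        r,cc=np.nonzero(l==i); P=np.c_[x1-r*s,y1-cc*s].astype(np.float32)
        (cx,cy),(w,h),a=cv2.minAreaRect(P*1000); 
        if w<h: w,h,a=h,w,a+90
        m=P.mean(0)*1000; a=(a+90)%180-90
        out.append([round(float(v),1) for v in (cx,cy,w,h,a,m[0],m[1],st[i,4]*s*s*1e6)])
    return out
E
python3 - <<'E'
from h import *
import pickle
c=pickle.load(open('top.pkl','rb'))
O=ortho(c,0.015,.27,.75,-.50,.52); hsv=cv2.cvtColor(O,cv2.COLOR_RGB2HSV)
h,s,v=[hsv[...,i].astype(int) for i in range(3)]
cv2.imwrite('pics/o.png',cv2.cvtColor(cv2.resize(O[:, 500:1640],(800,int(800*O.shape[0]/1140))),cv2.COLOR_RGB2BGR))
blue=(h>98)&(h<116)&(s>150)&(v>110)
# mat bounds
M=rect(cv2.morphologyEx(blue.astype(np.uint8),cv2.MORPH_CLOSE,np.ones((9,9))),.75,.52); print('mat',M)
box=np.zeros(blue.shape,np.uint8); m=max(M,key=lambda a:a[7])
b=cv2.boxPoints(((m[0],m[1]),(m[2]-8,m[3]-8),m[4])); b=np.c_[(520-b[:,1])*2,(750-b[:,0])*2].astype(int)
cv2.fillPoly(box,[b],1)
ob=cv2.morphologyEx(((box>0)&~blue).astype(np.uint8),cv2.MORPH_OPEN,np.ones((7,7)))
for r in rect(ob,.75,.52): print(r)
red=(((h<6)|(h>174))&(s>150)); print('red',rect(red,.75,.52))
E
```

```text
mat [[545.0, -0.2, 469.5, 360.0, -90.0, 543.9, -10.4, 119133.3]]
[645.4, 184.8, 138.2, 63.0, 0.4, 645.5, 184.6, 8533.8]
[641.2, 53.8, 133.7, 57.9, -0.6, 641.3, 53.8, 7576.3]
[629.3, -56.3, 151.8, 23.0, 11.4, 618.3, -58.5, 2615.5]
[644.4, -180.6, 98.0, 54.8, -13.7, 644.6, -180.8, 5108.2]
[469.1, -174.9, 133.5, 60.6, 9.3, 468.9, -175.3, 7815.2]
[458.8, 187.1, 142.1, 67.6, -3.2, 459.0, 187.2, 9412.2]
[453.0, 63.6, 155.5, 29.5, -7.3, 438.9, 65.3, 3265.8]
[466.4, -66.4, 97.5, 54.4, 3.9, 466.6, -66.3, 5074.5]
red [[599.0, -370.2, 195.5, 118.0, -90.0, 599.1, -370.3, 22674.0]]
```

View pics/o.png

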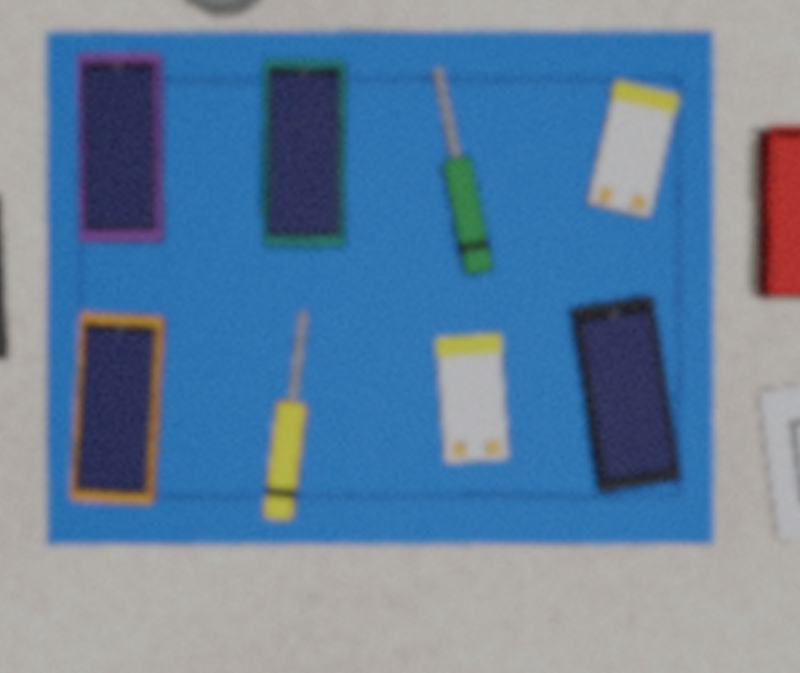

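The orthophoto shows all eight items as expected, and the segmented centres agree with it. Next I need the poses of the bin, tray and plate.

Run:
```python
from h import *
import pickle
c=pickle.load(open('top.pkl','rb'))
def tile(z,x0,x1,y0,y1):
    O=cv2.cvtColor(ortho(c,z,x0,x1,y0,y1,.0008),cv2.COLOR_RGB2BGR)
    for k in np.arange(y0,y1,.02): 
        p=int((y1-k)/.0008); O[:6,p:p+1]=0
    for k in np.arange(x0,x1,.02):
        p=int((x1-k)/.0008); O[p:p+1,:6]=0
    return O
a=tile(.006,.34,.54,-.5,-.24);b=tile(.045,.5,.7,-.5,-.24);d=tile(.045,.42,.62,.24,.5)
im=np.vstack([np.hstack([a,b]),np.hstack([d,d*0])])
cv2.imwrite('pics/fix.png',cv2.resize(im,(780,600))); print(im.shape)
# outline
O=ortho(c,.006,.34,.54,-.5,-.24); g=cv2.cvtColor(O,cv2.COLOR_RGB2GRAY)
hsv=cv2.cvtColor(O,cv2.COLOR_RGB2HSV)
bl=cv2.adaptiveThreshold(cv2.GaussianBlur(g,(0,0),2),1,cv2.ADAPTIVE_THRESH_MEAN_C,cv2.THRESH_BINARY_INV,61,8)
for r in rect(bl,.54,-.24): print(r)
O=ortho(c,.045,.5,.7,-.5,-.24);hsv=cv2.cvtColor(O,cv2.COLOR_RGB2HSV).astype(int);h,s=hsv[...,0],hsv[...,1]
print('bin',rect(((h<6)|(h>174))&(s>150),.7,-.24))
O=ortho(c,.045,.42,.62,.24,.5);v=O.max(-1)
for th in(60,90,115):print('tray',rect(v<th,.62,.5))
```

```text
(500, 650, 3)
[538.2, -371.0, 204.0, 3.5, -90.0, 538.9, -370.4, 555.7]
[428.8, -365.3, 139.5, 64.9, -82.4, 428.9, -365.1, 2626.2]
[410.4, -278.4, 87.6, 5.8, 7.5, 410.1, -278.4, 377.0]
bin [[596.5, -362.2, 190.5, 115.0, -90.0, 596.4, -362.4, 21662.2]]
tray [[545.0, 448.6, 106.4, 9.1, 2.5, 544.9, 448.4, 833.3]]
tray [[551.8, 266.5, 111.8, 8.0, 2.8, 551.5, 266.2, 767.0], [545.8, 437.0, 112.5, 40.0, 0.0, 548.6, 447.1, 1570.0]]
tray [[548.7, 358.8, 196.0, 116.6, -87.5, 551.7, 368.9, 6174.2]]
```

View pics/fix.png

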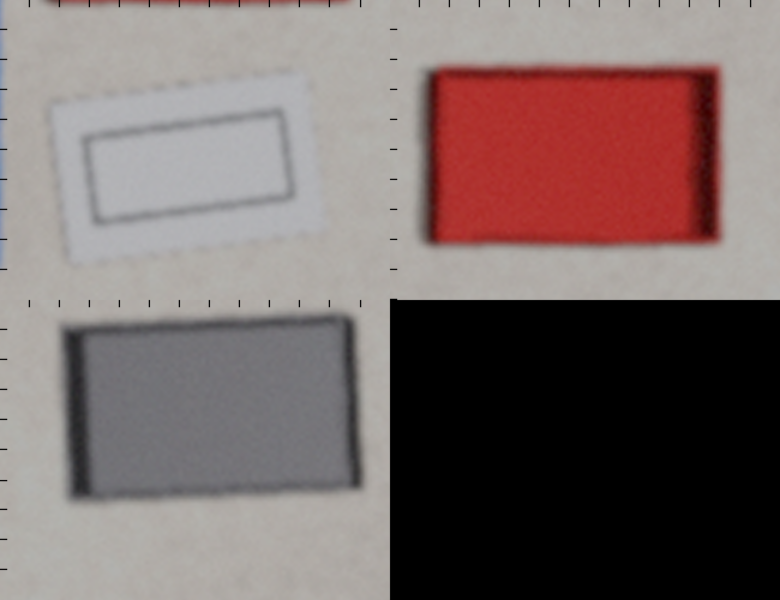

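Plate outline centre (429,-365) mm with its long axis at -82.4°. Bin (596,-362) at about -90°, tray (549,359) at -87.5°.

```bash
cat >> h.py <<'E'
from scipy.spatial.transform import Rotation as Ro
def plan(*ts):
    """each t=(x,y,z mm, theta deg of tool x, mod 180 unless 5th item) ; chained from the present pose"""
    o=bot.get_obs(); p=np.array(o['eef_pos'])*1000; q=o['tool_rot']; R=Ro.from_quat([q[1],q[2],q[3],q[0]])
    yaw=np.degrees(np.arctan2(*R.as_matrix()[:2,0][::-1]))
    print('now',p.round(1),'yaw',yaw.round(1),'q',np.array(o['q']).round(2),'t',round(o['t'],2),'w',round(o['gripper_width'],3),'gf',round(o['grasp_force'],1))
    for t in ts:
        th=t[3] if len(t)>4 else yaw+((t[3]-yaw+90)%180-90)
        T=Ro.from_matrix(np.array([[np.cos(np.radians(th)),np.sin(np.radians(th)),0],[np.sin(np.radians(th)),-np.cos(np.radians(th)),0],[0,0,-1]]).T)
        d=R.inv().apply(np.array(t[:3])-p); rv=np.degrees((R.inv()*T).as_rotvec())
        print(t,'->',d.round(1).tolist(),rv.round(1).tolist(),'rows',round(max(np.linalg.norm(d)/41.7,np.linalg.norm(rv)/7.16),1))
        p=np.array(t[:3],float);R=T;yaw=th
E
python3 -c "
from h import *
plan((466.5,-66.3,150,3.9),(466.5,-66.3,3,3.9))"
```

```text
now [184.4 648.8 230.4] yaw 164.1 q [-1.4   0.48  0.02  1.56 -0.01  1.11 -0.08] t 0.1 w 1.002 gf 0.0
(466.5, -66.3, 150, 3.9) -> [-466.8, -610.6, 81.5] [-0.1, -0.0, -19.8] rows 18.5
(466.5, -66.3, 3, 3.9) -> [0.0, 0.0, 147.0] [0.0, 0.0, 0.0] rows 3.5
```

Call:
{"name": "step_arm", "arguments": {"increments": [[[1,-34,-22,3,0,0,-2],[1,-74,-47,7,0,0,-5],[1,-114,-72,10,0,0,-8],[1,-154,-98,14,0,0,-11],[1,-194,-123,17,0,0,-14],[1,-234,-149,21,0,0,-17],[1,-274,-174,24,0,0,-20],[1,-308,-196,28,0,0,-20],[1,-337,-215,30,0,0,-20],[1,-337,-215,30,0,0,-20]]]}}

```text
t: 0.93
eef_pos: [0.4526, 0.3457, 0.2008]
tool_rot: [0.0, -0.034, 0.999, -0.001]
contact_force: [-1.2, -0.2, -1.0]
gripper_width: 0.999
grasp_force: 0.0
```

```bash
python3 -c "
from h import *
plan((466.5,-66.3,100,3.9),(466.5,-66.3,2,3.9))"
```

```text
now [452.6 345.7 200.8] yaw -176.1 q [-0.82  0.34  0.07  1.85 -0.03  0.96  0.9 ] t 0.93 w 0.999 gf 0.0
(466.5, -66.3, 100, 3.9) -> [14.1, -411.8, 101.7] [-0.1, 0.0, -0.0] rows 10.2
(466.5, -66.3, 2, 3.9) -> [0.0, 0.0, 98.0] [0.0, 0.0, 0.0] rows 2.4
```

Call:
{"name": "step_arm", "arguments": {"increments": [[[1,1,-30,4,0,0,0],[1,3,-71,12,0,0,0],[1,4,-112,20,0,0,0],[1,6,-153,28,0,0,0],[1,7,-194,36,0,0,0],[1,9,-235,44,0,0,0],[1,10,-276,52,0,0,0],[1,12,-317,60,0,0,0],[1,13,-357,68,0,0,0],[1,14,-392,80,0,0,0]]]}}

```text
t: 1.77
eef_pos: [0.4641, -0.0444, 0.1214]
tool_rot: [0.001, -0.036, 0.999, -0.0]
contact_force: [1.1, 0.1, -0.4]
gripper_width: 0.999
grasp_force: 0.0
```

Call:
{"name": "step_arm", "arguments": {"increments": [[[1,0,-19,21,0,0,0],[1,0,-20,58,0,0,0],[1,0,-20,90,0,0,0],[1,0,-20,110,0,0,0],[1,0,-20,110,0,0,0]]]}}

```text
t: 2.18
eef_pos: [0.4625, -0.0616, 0.0078]
tool_rot: [-0.004, -0.036, 0.999, 0.0]
contact_force: [-0.1, -1.0, 1.2]
gripper_width: 1.0
grasp_force: 0.0
```

```bash
python3 -c "
from h import *
plan((466.5,-66.3,2,3.9))"
```

```text
now [462.5 -61.6   7.8] yaw -175.9 q [-0.14  0.51  0.17  2.2  -0.19  0.45  1.82] t 2.18 w 1.0 gf 0.0
(466.5, -66.3, 2, 3.9) -> [-3.7, -5.0, 5.8] [0.0, -0.4, 0.2] rows 0.2
```

Call:
{"name": "step_arm", "arguments": {"increments": [[[1,0,0,0,0,0,0],[1,0,0,0,0,0,0],[1,0,0,0,0,0,0]]]}}

```text
t: 2.43
eef_pos: [0.4669, -0.0615, 0.0127]
tool_rot: [0.001, -0.036, 0.999, -0.0]
contact_force: [-0.4, -0.8, -0.9]
gripper_width: 1.004
grasp_force: 0.0
```

```bash
python3 -c "
from h import *
plan((466.5,-66.3,2,3.9))"
```

```text
now [466.9 -61.5  12.7] yaw -175.8 q [-0.14  0.5   0.17  2.2  -0.19  0.45  1.82] t 2.43 w 1.004 gf 0.0
(466.5, -66.3, 2, 3.9) -> [0.7, -4.8, 10.7] [-0.0, 0.2, 0.3] rows 0.3
```

Call:
{"name": "step_arm", "arguments": {"increments": [[[1,1,-5,6,0,0,0],[1,1,-5,11,0,0,0],[1,1,-5,11,0,0,0],[0,1,-5,11,0,0,0],[-0.5,1,-5,11,0,0,0],[-1,1,-5,11,0,0,0],[-1,1,-5,11,0,0,0],[-1,1,-5,11,0,0,0],[-1,1,-5,11,0,0,0],[-1,1,-5,11,0,0,0]]], "force": 50}}

```text
t: 3.27
eef_pos: [0.466, -0.0667, 0.0019]
tool_rot: [0.001, -0.036, 0.999, 0.0]
contact_force: [-4.0, 0.0, 22.1]
gripper_width: 0.525
grasp_force: 56.9
```

```bash
python3 -c "
from h import *
plan((466.5,-66.3,130,3.9),(596,-322,130,0),(596,-322,35,0))"
```

```text
now [466.  -66.7   1.9] yaw -175.9 q [-0.12  0.52  0.16  2.2  -0.19  0.43  1.84] t 3.27 w 0.525 gf 56.9
(466.5, -66.3, 130, 3.9) -> [-0.8, 0.4, -128.1] [0.0, 0.1, 0.2] rows 3.1
(596, -322, 130, 0) -> [-111.8, -263.9, 0.0] [0.0, 0.0, 3.9] rows 6.9
(596, -322, 35, 0) -> [0.0, 0.0, 95.0] [0.0, 0.0, 0.0] rows 2.3
```

Call:
{"name": "step_arm", "arguments": {"increments": [[[-1,0,0,-30,0,0,0],[-1,0,0,-70,0,0,0],[-1,-7,-14,-105,0,0,0],[-1,-22,-50,-120,0,0,1],[-1,-38,-86,-125,0,0,2],[-1,-54,-122,-125,0,0,3],[-1,-70,-158,-125,0,0,4],[-1,-86,-194,-125,0,0,4],[-1,-102,-230,-125,0,0,4],[-1,-112,-258,-125,0,0,4]]]}}

```text
t: 4.1
eef_pos: [0.5964, -0.3187, 0.1253]
tool_rot: [0.0, -0.001, 1.0, -0.001]
contact_force: [0.0, -0.1, -0.2]
gripper_width: 0.523
grasp_force: 53.3
```

Call:
{"name": "step_arm", "arguments": {"increments": [[[-1,0,-9,0,0,0,0],[-1,0,-9,0,0,0,0],[-1,0,-9,0,0,0,0]]]}}

```text
t: 4.35
eef_pos: [0.5945, -0.3242, 0.1247]
tool_rot: [-0.001, -0.001, 1.0, 0.001]
contact_force: [0.4, 0.9, -0.7]
gripper_width: 0.524
grasp_force: 53.3
```

```bash
python3 -c "
from h import *
plan((596,-326,10,0))"
```

```text
now [ 594.5 -324.2  124.7] yaw -179.9 q [ 0.21  0.6   0.29  1.65 -0.2   0.92  2.15] t 4.35 w 0.524 gf 53.3
(596, -326, 10, 0) -> [-1.7, -2.0, 114.7] [0.1, -0.1, 0.1] rows 2.8
```

Lower it into the bin, open part way (about 60 mm), then rise and move on toward battery B.

Call:
{"name": "step_arm", "arguments": {"increments": [[[-1,-1,-2,30,0,0,0],[-1,-1,-2,65,0,0,0],[-1,-1,-2,95,0,0,0],[-1,-1,-2,113,0,0,0],[-1,-1,-2,116,0,0,0],[0.4,-1,-2,116,0,0,0],[0.4,-1,-2,116,0,0,0],[0.4,-1,-2,116,0,0,0],[0.4,-1,-2,116,0,0,0]]]}}

```text
t: 5.1
eef_pos: [0.5976, -0.3271, 0.0113]
tool_rot: [0.001, -0.001, 1.0, -0.001]
contact_force: [-0.0, -1.0, -0.1]
gripper_width: 0.697
grasp_force: 0.0
```

Call:
{"name": "step_arm", "arguments": {"increments": [[[0.4,0,0,-25,0,0,0],[0.4,0,0,-60,0,0,0],[0.4,0,0,-100,0,0,0],[1,0,0,-140,0,0,0],[1,0,0,-160,0,0,0],[1,0,0,-160,0,0,0]]]}}

```text
t: 5.6
eef_pos: [0.5997, -0.3291, 0.1772]
tool_rot: [0.006, -0.001, 1.0, -0.002]
contact_force: [-0.2, -0.3, 0.0]
gripper_width: 1.002
grasp_force: 0.0
```

```bash
cat >> h.py <<'E'
def ortho_view(fn,z,*b):
    c=bot.read_camera('top'); cv2.imwrite('pics/'+fn,cv2.cvtColor(ortho(c,z,*b,s=.0015),cv2.COLOR_RGB2BGR)); return c
def items(c):
    O=ortho(c,0.015,.27,.75,-.50,.52); hsv=cv2.cvtColor(O,cv2.COLOR_RGB2HSV)
    h,s,v=[hsv[...,i].astype(int) for i in range(3)]
    blue=(h>98)&(h<116)&(s>150)&(v>110); box=np.zeros(blue.shape,bool); box[int(2*(750-720)):int(2*(750-370)),int(2*(520-232)):int(2*(520+232))]=1
    ob=cv2.morphologyEx((box&~blue).astype(np.uint8),cv2.MORPH_OPEN,np.ones((7,7)))
    for r in rect(ob,.75,.52): print(r)
E
python3 -c "
from h import *
c=ortho_view('v1.png',.015,.27,.75,-.5,.5); items(c)
plan((644.5,-180.7,100,-13.7),(644.5,-180.7,3,-13.7))"
```

```text
[645.5, 185.0, 138.2, 63.5, 0.4, 645.4, 184.7, 8631.2]
[641.0, 53.7, 133.4, 57.8, -0.6, 641.4, 53.7, 7571.2]
[629.4, -56.1, 152.4, 23.1, 11.5, 619.0, -58.4, 2642.8]
[644.1, -180.5, 98.6, 54.7, -13.5, 644.5, -180.8, 5162.2]
[470.4, -175.3, 135.5, 63.6, 8.6, 471.2, -174.7, 8155.5]
[458.8, 187.0, 142.2, 68.1, -3.2, 459.0, 187.2, 9473.2]
[452.9, 63.6, 156.0, 29.7, -7.0, 439.0, 65.3, 3329.5]
now [ 598.3 -328.   174. ] yaw -179.9 q [ 0.2   0.55  0.31  1.61 -0.19  1.    2.14] t 5.65 w 1.001 gf 0.0
(644.5, -180.7, 100, -13.7) -> [-45.9, 147.5, 73.9] [-0.1, 0.4, 13.8] rows 4.1
(644.5, -180.7, 3, -13.7) -> [0.0, 0.0, 97.0] [0.0, 0.0, 0.0] rows 2.3
```

View pics/v1.png

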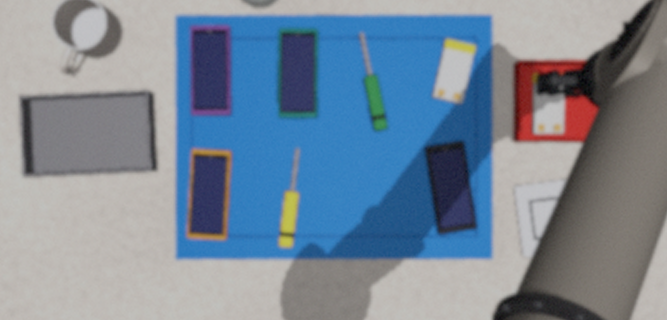

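Battery A lies flat in the bin at (549,105), and battery B has not moved at (455,70). Next is battery B.

Call:
{"name": "step_arm", "arguments": {"increments": [[[1,-10,30,5,0,0,4],[1,-22,68,20,0,0,8],[1,-34,106,45,0,0,12],[1,-43,138,70,0,0,14],[1,-46,148,100,0,0,14],[1,-46,148,130,0,0,14],[1,-46,148,150,0,0,14],[1,-46,148,150,0,0,14],[1,-46,148,150,0,0,14]]]}}

```text
t: 6.4
eef_pos: [0.6406, -0.1786, 0.018]
tool_rot: [-0.002, 0.121, 0.993, -0.0]
contact_force: [0.1, -1.1, 0.6]
gripper_width: 1.002
grasp_force: 0.0
```

```bash
python3 -c "
from h import *
plan((644.5,-180.7,3,-13.7))"
```

```text
now [ 640.6 -178.6   18. ] yaw 166.1 q [-0.02  0.73  0.29  1.73 -0.29  0.73  1.74] t 6.4 w 1.002 gf 0.0
(644.5, -180.7, 3, -13.7) -> [-4.4, -1.1, 15.0] [-0.0, -0.2, -0.2] rows 0.4
```

Call:
{"name": "step_arm", "arguments": {"increments": [[[1,-2,-1,8,0,0,0],[1,-2,-1,16,0,0,0],[1,-2,-1,16,0,0,0],[0,-2,-1,16,0,0,0],[-1,-2,-1,16,0,0,0],[-1,-2,-1,16,0,0,0],[-1,-2,-1,16,0,0,0],[-1,-2,-1,16,0,0,0]]], "force": 50}}

```text
t: 7.07
eef_pos: [0.6444, -0.1803, 0.0042]
tool_rot: [0.001, 0.121, 0.993, -0.0]
contact_force: [-1.1, -0.5, 3.8]
gripper_width: 0.52
grasp_force: 52.0
```

```bash
python3 -c "
from h import *
plan((644.5,-180.7,130,-13.7),(596,-400,130,0),(596,-400,9,0))"
```

```text
now [ 644.4 -180.3    4.2] yaw 166.1 q [-0.01  0.75  0.28  1.73 -0.29  0.71  1.75] t 7.07 w 0.52 gf 52.0
(644.5, -180.7, 130, -13.7) -> [-0.4, -0.3, -125.8] [0.0, 0.1, -0.2] rows 3.0
(596, -400, 130, 0) -> [-4.8, -224.5, 0.0] [0.0, 0.0, -13.7] rows 5.4
(596, -400, 9, 0) -> [0.0, 0.0, 121.0] [0.0, 0.0, 0.0] rows 2.9
```

Call:
{"name": "step_arm", "arguments": {"increments": [[[-1,0,0,-30,0,0,0],[-1,0,0,-70,0,0,0],[-1,0,-14,-105,0,0,-3],[-1,-1,-52,-120,0,0,-8],[-1,-2,-92,-125,0,0,-13],[-1,-3,-132,-125,0,0,-14],[-1,-4,-172,-125,0,0,-14],[-1,-5,-206,-125,0,0,-14],[-1,-5,-224,-125,0,0,-14],[-1,-5,-224,-125,0,0,-14]]]}}

```text
t: 7.9
eef_pos: [0.5909, -0.4061, 0.1285]
tool_rot: [-0.001, 0.003, 1.0, -0.002]
contact_force: [-0.4, -1.0, -0.4]
gripper_width: 0.518
grasp_force: 51.5
```

```bash
python3 -c "
from h import *
plan((596,-400,10,0))"
```

```text
now [ 590.9 -406.1  128.5] yaw 179.7 q [ 0.32  0.66  0.29  1.54 -0.21  0.97  2.24] t 7.9 w 0.518 gf 51.5
(596, -400, 10, 0) -> [-5.2, 6.6, 118.4] [-0.2, -0.1, -0.3] rows 2.8
```

Call:
{"name": "step_arm", "arguments": {"increments": [[[-1,-2,3,30,0,0,0],[-1,-2,4,65,0,0,0],[-1,-2,4,95,0,0,0],[-1,-2,4,115,0,0,0],[-1,-2,4,119,0,0,0],[0.35,-2,4,119,0,0,0],[0.35,-2,4,119,0,0,0],[0.35,-2,4,119,0,0,0],[0.35,-2,4,119,0,0,0]]]}}

```text
t: 8.65
eef_pos: [0.5982, -0.3956, 0.0115]
tool_rot: [0.001, -0.001, 1.0, -0.001]
contact_force: [-0.0, 0.2, -0.3]
gripper_width: 0.675
grasp_force: 0.0
```

Call:
{"name": "step_arm", "arguments": {"increments": [[[0.35,0,0,-25,0,0,0],[0.35,0,0,-60,0,0,0],[0.35,0,0,-100,0,0,0],[1,0,0,-140,0,0,0],[1,0,0,-170,0,0,0],[1,0,0,-170,0,0,0]]]}}

```text
t: 9.15
eef_pos: [0.6006, -0.3979, 0.1894]
tool_rot: [0.007, -0.001, 1.0, -0.004]
contact_force: [0.7, -0.8, 1.0]
gripper_width: 0.999
grasp_force: 0.0
```

```bash
python3 -c "
from h import *
c=ortho_view('v2.png',.015,.27,.75,-.5,.5); items(c)
plan((469.5,-175.1,120,9.0),(469.5,-175.1,4,9.0))"
```

```text
[645.7, 184.7, 138.8, 63.5, 0.6, 645.4, 184.7, 8594.0]
[641.1, 53.7, 133.6, 57.8, -0.6, 641.4, 53.7, 7560.0]
[629.5, -56.4, 152.5, 22.9, 11.3, 618.9, -58.4, 2631.8]
[467.6, -176.6, 136.7, 65.6, 8.8, 468.4, -175.9, 8287.5]
[458.8, 187.0, 142.2, 67.9, -3.2, 459.0, 187.2, 9456.8]
[452.9, 63.5, 155.7, 29.7, -7.5, 439.0, 65.3, 3300.0]
now [ 599.3 -396.9  185.7] yaw -179.9 q [ 0.3   0.6   0.3   1.51 -0.19  1.06  2.22] t 9.2 w 0.999 gf 0.0
(469.5, -175.1, 120, 9.0) -> [130.0, 222.3, 63.4] [-0.3, 0.5, -8.9] rows 6.4
(469.5, -175.1, 4, 9.0) -> [0.0, 0.0, 116.0] [0.0, 0.0, 0.0] rows 2.8
```

View pics/v2.png

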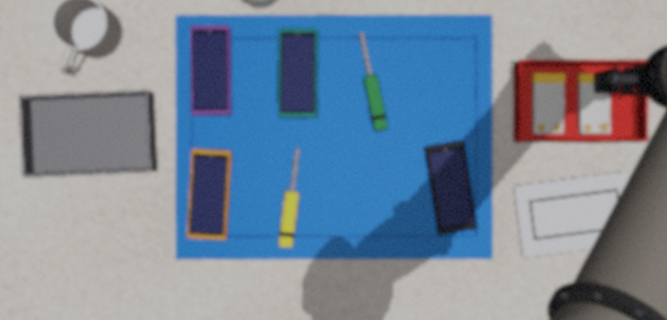

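Both batteries are flat in the bin at (549,104) and (595,104). Now the black phone.

Call:
{"name": "step_arm", "arguments": {"increments": [[[1,15,25,2,0,0,0],[1,35,60,8,0,0,-2],[1,56,96,18,0,0,-4],[1,77,131,30,0,0,-6],[1,98,167,45,0,0,-9],[1,117,200,65,0,0,-9],[1,128,219,90,0,0,-9],[1,130,222,125,0,0,-9],[1,130,222,155,0,0,-9],[1,130,222,165,0,0,-9]]]}}

```text
t: 10.03
eef_pos: [0.4635, -0.1715, 0.0111]
tool_rot: [-0.003, -0.08, 0.997, 0.001]
contact_force: [-0.4, 0.5, 0.7]
gripper_width: 1.0
grasp_force: 0.0
```

Call:
{"name": "step_arm", "arguments": {"increments": [[[1,0,0,0,0,0,0],[1,0,0,0,0,0,0],[1,0,0,0,0,0,0]]]}}

```text
t: 10.28
eef_pos: [0.4676, -0.174, 0.0156]
tool_rot: [0.001, -0.079, 0.997, -0.0]
contact_force: [0.5, -0.5, -0.5]
gripper_width: 1.0
grasp_force: 0.0
```

```bash
python3 -c "
from h import *
plan((469.3,-175.3,4,9.0))"
```

```text
now [ 467.6 -174.    15.6] yaw -170.9 q [ 0.09  0.53  0.17  2.13 -0.18  0.49  2.13] t 10.28 w 1.0 gf 0.0
(469.3, -175.3, 4, 9.0) -> [-1.5, -1.5, 11.6] [-0.1, 0.1, 0.1] rows 0.3
```

Call:
{"name": "step_arm", "arguments": {"increments": [[[1,-1,-1,6,0,0,0],[1,-1,-1,11,0,0,0],[1,-1,-1,11,0,0,0],[0.5,-1,-1,11,0,0,0],[-1,-1,-1,11,0,0,0],[-1,-1,-1,11,0,0,0],[-1,-1,-1,11,0,0,0],[-1,-1,-1,11,0,0,0]]], "force": 60}}

```text
t: 10.95
eef_pos: [0.4677, -0.1742, 0.004]
tool_rot: [0.0, -0.08, 0.997, -0.0]
contact_force: [-1.5, -0.5, 6.9]
gripper_width: 0.684
grasp_force: 64.1
```

```bash
python3 -c "
from h import *
plan((469.3,-175.3,110,9.0),(428.8,-365.2,110,97.6,1),(428.8,-365.2,7,97.6,1))"
```

```text
now [ 467.7 -174.2    4. ] yaw -170.9 q [ 0.1   0.55  0.16  2.13 -0.19  0.47  2.14] t 10.95 w 0.684 gf 64.1
(469.3, -175.3, 110, 9.0) -> [-1.5, -1.4, -106.0] [-0.0, 0.0, 0.1] rows 2.5
(428.8, -365.2, 110, 97.6, 1) -> [69.7, -181.2, 0.0] [0.0, 0.0, 91.4] rows 12.8
(428.8, -365.2, 7, 97.6, 1) -> [0.0, 0.0, 103.0] [0.0, 0.0, 0.0] rows 2.5
```

Call:
{"name": "step_arm", "arguments": {"increments": [[[-1,0,0,-25,0,0,0],[-1,0,0,-62,0,0,0],[-1,2,-7,-95,0,0,4],[-1,9,-25,-106,0,0,11],[-1,17,-45,-106,0,0,18],[-1,26,-67,-106,0,0,25],[-1,34,-90,-106,0,0,32],[-1,43,-112,-106,0,0,39],[-1,51,-134,-106,0,0,46],[-1,60,-156,-106,0,0,53]]]}}

```text
t: 11.78
eef_pos: [0.4326, -0.3382, 0.1093]
tool_rot: [-0.0, 0.376, 0.927, 0.0]
contact_force: [0.1, 1.0, -2.5]
gripper_width: 0.685
grasp_force: 66.4
```

```bash
python3 -c "
from h import *
plan((428.6,-363.7,110,97.6,1))"
```

```text
now [ 432.6 -338.2  109.3] yaw 135.8 q [ 0.17  0.46  0.49  1.99 -0.31  0.76  1.64] t 11.78 w 0.685 gf 66.4
(428.6, -363.7, 110, 97.6, 1) -> [-14.9, -21.1, -0.7] [0.0, -0.0, 38.2] rows 5.3
```

Call:
{"name": "step_arm", "arguments": {"increments": [[[-1,-4,-5,0,0,0,7],[-1,-8,-11,0,0,0,14],[-1,-12,-17,0,0,0,21],[-1,-15,-21,0,0,0,28],[-1,-15,-21,0,0,0,34],[-1,-15,-21,0,0,0,38],[-1,-15,-21,20,0,0,38],[-1,-15,-21,50,0,0,38],[-1,-15,-21,70,0,0,38],[-1,-15,-21,75,0,0,38]]]}}

```text
t: 12.62
eef_pos: [0.4276, -0.361, 0.0313]
tool_rot: [-0.003, 0.655, 0.756, -0.0]
contact_force: [0.2, 0.8, -2.3]
gripper_width: 0.68
grasp_force: 66.4
```

Call:
{"name": "step_arm", "arguments": {"increments": [[[-1,0,0,0,0,0,0],[-1,0,0,0,0,0,0],[-1,0,0,0,0,0,0]]]}}

```text
t: 12.87
eef_pos: [0.43, -0.3638, 0.0356]
tool_rot: [0.001, 0.655, 0.755, 0.0]
contact_force: [0.3, -0.0, -1.6]
gripper_width: 0.682
grasp_force: 66.4
```

```bash
python3 -c "
from h import *
plan((428.6,-363.7,7,97.6,1))"
```

```text
now [ 430.  -363.8   35.6] yaw 98.1 q [ 0.17  0.63  0.56  2.   -0.54  0.66  1.22] t 12.87 w 0.682 gf 66.4
(428.6, -363.7, 7, 97.6, 1) -> [0.4, -1.4, 28.6] [0.1, 0.1, 0.5] rows 0.7
```

Call:
{"name": "step_arm", "arguments": {"increments": [[[-1,0,-1,10,0,0,0.5],[-1,0,-1,20,0,0,0.5],[-1,0,-1,26,0,0,0.5],[-1,0,-1,29,0,0,0.5],[-1,0,-1,29,0,0,0.5],[0.6,0,-1,29,0,0,0.5],[0.9,0,-1,29,0,0,0.5],[0.9,0,-1,29,0,0,0.5],[0.9,0,-1,29,0,0,0.5]]]}}

```text
t: 13.62
eef_pos: [0.4283, -0.3632, 0.0051]
tool_rot: [-0.0, 0.658, 0.753, -0.0]
contact_force: [0.0, 0.1, 0.1]
gripper_width: 0.954
grasp_force: 0.0
```

Call:
{"name": "step_arm", "arguments": {"increments": [[[1,0,0,-15,0,0,0],[1,0,0,-50,0,0,0],[1,0,0,-90,0,0,0],[1,0,0,-120,0,0,0],[1,0,0,-120,0,0,0]]]}}

```text
t: 14.03
eef_pos: [0.4308, -0.3661, 0.1308]
tool_rot: [0.005, 0.659, 0.752, 0.001]
contact_force: [1.5, -1.6, 0.3]
gripper_width: 1.002
grasp_force: 0.0
```

```bash
python3 -c "
from h import *
plan((550,-60,150,150,1),(641.3,53.7,110,179.4,1))"
```

```text
now [ 430.8 -366.1  130.8] yaw 97.6 q [ 0.07  0.49  0.69  1.95 -0.42  0.83  1.12] t 14.03 w 1.002 gf 0.0
(550, -60, 150, 150, 1) -> [287.5, 158.8, -19.8] [0.2, 0.5, -52.4] rows 7.9
(641.3, 53.7, 110, 179.4, 1) -> [-22.2, 144.1, 40.0] [0.0, 0.0, -29.4] rows 4.1
```

Call:
{"name": "step_arm", "arguments": {"increments": [[[1,20,12,-10,0,0,-5],[1,55,30,-20,0,0,-12],[1,90,50,-20,0,0,-19],[1,125,69,-20,0,0,-26],[1,160,88,-20,0,0,-33],[1,195,108,-20,0,0,-40],[1,230,127,-20,0,0,-47],[1,265,146,-20,0,0,-52],[1,287,159,-20,0,0,-59],[1,300,170,-20,0,0,-66]]]}}

```text
t: 14.87
eef_pos: [0.5575, -0.0386, 0.1447]
tool_rot: [-0.0, 0.137, 0.991, 0.001]
contact_force: [0.5, -0.4, -0.4]
gripper_width: 0.999
grasp_force: 0.0
```

```bash
python3 -c "
from h import *
plan((641.3,53.7,110,179.4,1),(641.3,53.7,20,179.4,1))"
```

```text
now [557.5 -38.6 144.7] yaw 164.3 q [-0.34  0.41  0.37  1.94 -0.2   0.83  1.44] t 14.87 w 0.999 gf 0.0
(641.3, 53.7, 110, 179.4, 1) -> [-55.7, 111.5, 34.8] [0.1, -0.0, -15.1] rows 3.1
(641.3, 53.7, 20, 179.4, 1) -> [0.0, 0.0, 90.0] [0.0, 0.0, 0.0] rows 2.2
```

Call:
{"name": "step_arm", "arguments": {"increments": [[[1,-14,28,5,0,0,-5],[1,-30,62,12,0,0,-10],[1,-46,94,22,0,0,-15],[1,-55,110,40,0,0,-15],[1,-56,111,70,0,0,-15],[1,-56,111,100,0,0,-15],[1,-56,111,120,0,0,-15],[1,-56,111,125,0,0,-15],[1,-56,111,125,0,0,-15],[1,-56,111,125,0,0,-15]]]}}

```text
t: 15.7
eef_pos: [0.6424, 0.0472, 0.0209]
tool_rot: [0.0, 0.012, 1.0, -0.0]
contact_force: [0.5, -0.4, 0.1]
gripper_width: 1.001
grasp_force: 0.0
```

```bash
cat >> h.py <<'E'
def pile(ztop,fn):
    c=bot.read_camera('top'); O=ortho(c,ztop,.34,.52,-.47,-.26)
    cv2.imwrite('pics/'+fn,cv2.cvtColor(O,cv2.COLOR_RGB2BGR)); hsv=cv2.cvtColor(O,cv2.COLOR_RGB2HSV).astype(int)
    m=(hsv[...,1]>60)|(hsv[...,2]<80)
    m[:, :10]=0
    print('pile',rect(cv2.morphologyEx(m.astype(np.uint8),cv2.MORPH_OPEN,np.ones((9,9))),.52,-.26))
E
python3 -c "
from h import *
plan((641.3,53.7,4,179.4,1)); pile(.021,'p1.png')"
```

```text
now [642.4  47.2  20.9] yaw 178.6 q [-0.34  0.69  0.24  1.79 -0.24  0.7   1.57] t 15.7 w 1.001 gf 0.0
(641.3, 53.7, 4, 179.4, 1) -> [1.2, 6.4, 16.9] [-0.0, 0.0, -0.8] rows 0.4
pile [[429.7, -361.4, 131.5, 54.8, -82.3, 429.7, -361.5, 7044.5]]
```

View pics/p1.png

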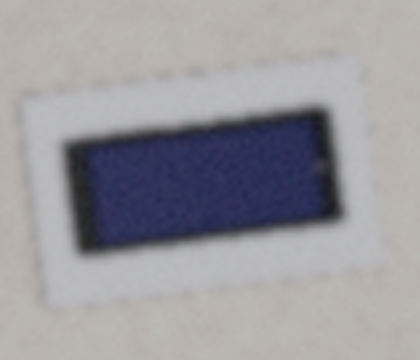

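The black phone is flush on the outline, measured about 4 mm toward +y of its centre, which is within tolerance. Continue with the teal phone.

Call:
{"name": "step_arm", "arguments": {"increments": [[[1,1,6,8,0,0,-1],[1,1,6,17,0,0,-1],[1,1,6,17,0,0,-1],[0.5,1,6,17,0,0,-1],[-1,1,6,17,0,0,-1],[-1,1,6,17,0,0,-1],[-1,1,6,17,0,0,-1],[-1,1,6,17,0,0,-1]]], "force": 60}}

```text
t: 16.42
eef_pos: [0.6416, 0.0533, 0.004]
tool_rot: [0.001, 0.003, 1.0, 0.0]
contact_force: [-1.8, 0.2, 4.9]
gripper_width: 0.682
grasp_force: 65.2
```

```bash
python3 -c "
from h import *
plan((641.3,53.7,125,179.4,1),(428.8,-365.2,125,97.6,1))"
```

```text
now [641.6  53.3   4. ] yaw 179.6 q [-0.34  0.71  0.23  1.79 -0.24  0.67  1.58] t 16.42 w 0.682 gf 65.2
(641.3, 53.7, 125, 179.4, 1) -> [0.2, 0.4, -121.0] [0.0, 0.1, 0.2] rows 2.9
(428.8, -365.2, 125, 97.6, 1) -> [208.1, -421.1, 0.0] [0.0, 0.0, 81.8] rows 11.4
```

Call:
{"name": "step_arm", "arguments": {"increments": [[[-1,0,0,-25,0,0,0],[-1,0,0,-62,0,0,0],[-1,7,-14,-98,0,0,3],[-1,22,-45,-118,0,0,9],[-1,40,-80,-121,0,0,15],[-1,58,-116,-121,0,0,22],[-1,76,-152,-121,0,0,29],[-1,94,-188,-121,0,0,36],[-1,112,-224,-121,0,0,43],[-1,130,-260,-121,0,0,50]]]}}

```text
t: 17.25
eef_pos: [0.5081, -0.207, 0.1243]
tool_rot: [-0.0, 0.428, 0.904, 0.0]
contact_force: [0.8, -0.2, -2.1]
gripper_width: 0.682
grasp_force: 65.2
```

```bash
python3 -c "
from h import *
plan((428.8,-365.2,125,97.6,1))"
```

```text
now [ 508.1 -207.   124.3] yaw 129.3 q [-0.15  0.45  0.54  1.98 -0.32  0.79  1.26] t 17.25 w 0.682 gf 65.2
(428.8, -365.2, 125, 97.6, 1) -> [-72.2, -161.5, -0.8] [0.0, -0.0, 31.7] rows 4.4
```

Call:
{"name": "step_arm", "arguments": {"increments": [[[-1,-16,-36,0,0,0,7],[-1,-32,-72,0,0,0,14],[-1,-48,-108,0,0,0,21],[-1,-62,-140,0,0,0,28],[-1,-72,-160,0,0,0,32],[-1,-72,-161,20,0,0,32],[-1,-72,-161,50,0,0,32],[-1,-72,-161,70,0,0,32],[-1,-72,-161,74,0,0,32],[-1,-72,-161,74,0,0,32]]]}}

```text
t: 18.08
eef_pos: [0.4303, -0.3631, 0.049]
tool_rot: [-0.002, 0.658, 0.753, -0.0]
contact_force: [-0.3, 0.3, -0.5]
gripper_width: 0.684
grasp_force: 65.2
```

Call:
{"name": "step_arm", "arguments": {"increments": [[[-1,0,0,0,0,0,0],[-1,0,0,0,0,0,0]]]}}

```text
t: 18.25
eef_pos: [0.4321, -0.3645, 0.0516]
tool_rot: [0.001, 0.658, 0.753, 0.0]
contact_force: [0.6, -0.6, -1.5]
gripper_width: 0.683
grasp_force: 65.2
```

```bash
python3 -c "
from h import *
plan((428.8,-365,22,97.6,1))"
```

```text
now [ 432.1 -364.5   51.6] yaw 97.6 q [ 0.14  0.61  0.6   1.99 -0.53  0.7   1.21] t 18.25 w 0.683 gf 65.2
(428.8, -365, 22, 97.6, 1) -> [0.0, -3.4, 29.6] [0.1, 0.1, 0.0] rows 0.7
```

Call:
{"name": "step_arm", "arguments": {"increments": [[[-1,0,-3,10,0,0,0],[-1,0,-3,20,0,0,0],[-1,0,-3,26,0,0,0],[-1,0,-3,29,0,0,0],[-1,0,-3,29,0,0,0],[0.6,0,-3,29,0,0,0],[0.9,0,-3,29,0,0,0],[0.9,0,-3,29,0,0,0],[0.9,0,-3,29,0,0,0]]]}}

```text
t: 19.0
eef_pos: [0.4285, -0.3643, 0.0213]
tool_rot: [0.0, 0.658, 0.753, -0.0]
contact_force: [-0.5, 0.3, 0.8]
gripper_width: 0.949
grasp_force: 0.0
```

Call:
{"name": "step_arm", "arguments": {"increments": [[[1,0,0,-15,0,0,0],[1,0,0,-50,0,0,0],[1,0,0,-90,0,0,0],[1,0,0,-110,0,0,0],[1,5,5,-115,0,0,0]]]}}

```text
t: 19.42
eef_pos: [0.4334, -0.3615, 0.1403]
tool_rot: [0.003, 0.659, 0.752, 0.0]
contact_force: [0.2, -0.5, 0.4]
gripper_width: 0.999
grasp_force: 0.0
```

```bash
python3 -c "
from h import *
plan((610,100,140,180.4,1))"
```

```text
now [ 433.4 -361.5  140.3] yaw 97.5 q [ 0.04  0.48  0.72  1.95 -0.42  0.85  1.11] t 19.42 w 0.999 gf 0.0
(610, 100, 140, 180.4, 1) -> [434.5, 235.3, -0.7] [0.0, 0.4, -82.9] rows 11.8
```

Call:
{"name": "step_arm", "arguments": {"increments": [[[1,18,10,-5,0,0,-5],[1,52,28,-8,0,0,-12],[1,88,48,-8,0,0,-19],[1,124,67,-8,0,0,-26],[1,160,87,-8,0,0,-33],[1,196,106,-8,0,0,-40],[1,232,126,-8,0,0,-47],[1,268,145,-8,0,0,-54],[1,304,165,-8,0,0,-61],[1,340,184,-8,0,0,-68]]]}}

```text
t: 20.25
eef_pos: [0.5699, 0.0055, 0.1437]
tool_rot: [-0.0, 0.122, 0.993, 0.0]
contact_force: [1.6, -0.2, -0.8]
gripper_width: 1.002
grasp_force: 0.0
```

```bash
python3 -c "
from h import *
plan((645.4,184.8,110,180.4,1)); c=ortho_view('v3.png',.015,.27,.75,-.5,.5); pile(.036,'p2.png'); items(c)"
```

```text
now [569.9   5.5 143.7] yaw 166.0 q [-0.41  0.42  0.37  1.91 -0.2   0.84  1.4 ] t 20.25 w 1.002 gf 0.0
(645.4, 184.8, 110, 180.4, 1) -> [-30.0, 192.2, 33.7] [0.0, -0.0, -14.4] rows 4.7
pile [[429.7, -360.4, 136.6, 57.2, -82.4, 429.7, -360.5, 7629.0]]
[645.4, 184.8, 138.4, 63.0, 0.8, 645.4, 184.6, 8554.8]
[534.8, 13.1, 348.1, 179.3, -5.7, 528.6, 22.0, 49325.5]
[458.8, 187.1, 142.1, 67.7, -3.2, 459.0, 187.2, 9430.5]
```

Call:
{"name": "step_arm", "arguments": {"increments": [[[1,-6,36,2,0,0,-5],[1,-12,76,8,0,0,-10],[1,-18,116,15,0,0,-14],[1,-24,154,25,0,0,-14],[1,-29,182,40,0,0,-14],[1,-30,192,70,0,0,-14],[1,-30,192,100,0,0,-14],[1,-30,192,120,0,0,-14],[1,-30,192,123,0,0,-14],[1,-30,192,123,0,0,-14]]]}}

```text
t: 21.18
eef_pos: [0.6449, 0.1809, 0.0192]
tool_rot: [-0.002, 0.003, 1.0, -0.001]
contact_force: [0.2, 0.1, 0.7]
gripper_width: 1.0
grasp_force: 0.0
```

```bash
python3 -c "
from h import *
plan((644,184.8,4,180.4,1))"
```

```text
now [644.9 180.9  19.2] yaw 179.6 q [-0.53  0.72  0.24  1.71 -0.24  0.74  1.39] t 21.18 w 1.0 gf 0.0
(644, 184.8, 4, 180.4, 1) -> [0.9, 3.9, 15.2] [-0.1, -0.2, -0.8] rows 0.4
```

Call:
{"name": "step_arm", "arguments": {"increments": [[[1,1,3,8,0,0,-1],[1,1,3,16,0,0,-1],[1,1,3,16,0,0,-1],[0.5,1,3,16,0,0,-1],[-1,1,3,16,0,0,-1],[-1,1,3,16,0,0,-1],[-1,1,3,16,0,0,-1],[-1,1,3,16,0,0,-1]]], "force": 60}}

```text
t: 21.85
eef_pos: [0.6464, 0.1844, 0.0067]
tool_rot: [0.001, -0.005, 1.0, 0.0]
contact_force: [-2.0, -0.6, 6.5]
gripper_width: 0.679
grasp_force: 65.2
```

```bash
python3 -c "
from h import *
plan((645,184.8,140,180.4,1),(428,-366,140,97.6,1))"
```

```text
now [646.4 184.4   6.7] yaw -179.4 q [-0.53  0.74  0.23  1.72 -0.24  0.71  1.4 ] t 21.85 w 0.679 gf 65.2
(645, 184.8, 140, 180.4, 1) -> [1.2, 0.5, -133.3] [0.0, 0.1, 0.2] rows 3.2
(428, -366, 140, 97.6, 1) -> [220.8, -549.3, 0.0] [0.0, 0.0, 82.8] rows 14.2
```

Call:
{"name": "step_arm", "arguments": {"increments": [[[-1,0,0,-25,0,0,0],[-1,0,0,-62,0,0,0],[-1,5,-14,-100,0,0,3],[-1,18,-46,-128,0,0,9],[-1,32,-83,-134,0,0,15],[-1,46,-120,-134,0,0,21],[-1,60,-157,-134,0,0,27],[-1,75,-194,-134,0,0,33],[-1,90,-231,-134,0,0,39],[-1,105,-268,-134,0,0,44]]]}}

```text
t: 22.68
eef_pos: [0.5423, -0.0863, 0.1395]
tool_rot: [0.0, 0.372, 0.928, 0.0]
contact_force: [-0.0, -0.1, -2.0]
gripper_width: 0.678
grasp_force: 65.7
```

```bash
python3 -c "
from h import *
plan((428.3,-368,140,97.6,1))"
```

```text
now [542.3 -86.3 139.5] yaw 136.3 q [-0.37  0.42  0.52  1.97 -0.28  0.82  1.12] t 22.68 w 0.678 gf 65.7
(428.3, -368, 140, 97.6, 1) -> [-112.0, -282.5, -0.7] [0.0, -0.0, 38.7] rows 7.3
```

Call:
{"name": "step_arm", "arguments": {"increments": [[[-1,-14,-36,0,0,0,5],[-1,-29,-74,0,0,0,11],[-1,-44,-112,0,0,0,17],[-1,-59,-150,0,0,0,23],[-1,-74,-188,0,0,0,29],[-1,-88,-224,0,0,0,35],[-1,-101,-256,0,0,0,39],[-1,-110,-276,20,0,0,39],[-1,-112,-282,45,0,0,39],[-1,-112,-282,65,0,0,39]]]}}

```text
t: 23.52
eef_pos: [0.4296, -0.3694, 0.0736]
tool_rot: [0.001, 0.66, 0.751, -0.001]
contact_force: [0.4, 0.4, -2.7]
gripper_width: 0.679
grasp_force: 65.7
```

Call:
{"name": "step_arm", "arguments": {"increments": [[[-1,0,0,0,0,0,0],[-1,0,0,0,0,0,0],[-1,0,0,0,0,0,0]]]}}

```text
t: 23.77
eef_pos: [0.432, -0.3668, 0.0752]
tool_rot: [0.001, 0.658, 0.753, 0.0]
contact_force: [0.9, -0.7, -1.8]
gripper_width: 0.679
grasp_force: 65.7
```

```bash
python3 -c "
from h import *
plan((428.3,-368,39,97.6,1))"
```

```text
now [ 432.  -366.8   75.2] yaw 97.7 q [ 0.12  0.58  0.64  1.98 -0.5   0.74  1.19] t 23.77 w 0.679 gf 65.7
(428.3, -368, 39, 97.6, 1) -> [-0.7, -3.9, 36.2] [0.1, 0.0, 0.1] rows 0.9
```

Call:
{"name": "step_arm", "arguments": {"increments": [[[-1,-1,-3,12,0,0,0],[-1,-1,-3,25,0,0,0],[-1,-1,-3,33,0,0,0],[-1,-1,-3,36,0,0,0],[-1,-1,-3,36,0,0,0],[0.6,-1,-3,36,0,0,0],[0.9,-1,-3,36,0,0,0],[0.9,-1,-3,36,0,0,0],[0.9,-1,-3,36,0,0,0]]]}}

```text
t: 24.52
eef_pos: [0.4286, -0.3681, 0.0381]
tool_rot: [-0.0, 0.658, 0.753, -0.0]
contact_force: [-0.2, -0.5, 0.5]
gripper_width: 0.95
grasp_force: 0.0
```

Call:
{"name": "step_arm", "arguments": {"increments": [[[1,0,0,-15,0,0,0],[1,0,0,-50,0,0,0],[1,0,0,-90,0,0,0],[1,0,0,-110,0,0,0],[1,5,5,-115,0,0,0]]]}}

```text
t: 24.93
eef_pos: [0.4335, -0.3654, 0.1572]
tool_rot: [0.003, 0.659, 0.752, 0.0]
contact_force: [0.8, -0.1, 0.5]
gripper_width: 1.001
grasp_force: 0.0
```

```bash
python3 -c "
from h import *
plan((470,100,150,176.8,1))"
```

```text
now [ 433.5 -365.4  157.2] yaw 97.5 q [ 0.03  0.47  0.74  1.93 -0.4   0.89  1.1 ] t 24.93 w 1.001 gf 0.0
(470, 100, 150, 176.8, 1) -> [456.7, 96.8, 5.5] [0.0, 0.4, -79.3] rows 11.2
```

Call:
{"name": "step_arm", "arguments": {"increments": [[[1,19,6,0,0,0,-5],[1,55,16,0,0,0,-12],[1,95,26,0,0,0,-19],[1,135,36,0,0,0,-26],[1,175,46,0,0,0,-33],[1,215,54,0,0,0,-40],[1,255,62,0,0,0,-47],[1,295,68,0,0,0,-54],[1,335,75,0,0,0,-61],[1,375,82,0,0,0,-68]]]}}

```text
t: 25.77
eef_pos: [0.4634, 0.0225, 0.1528]
tool_rot: [-0.0, 0.122, 0.993, 0.0]
contact_force: [1.0, -0.1, -0.3]
gripper_width: 0.997
grasp_force: 0.0
```

```bash
python3 -c "
from h import *
plan((457,187.1,110,176.8,1)); pile(.051,'p3.png'); items(bot.read_camera('top'))"
```

```text
now [463.4  22.5 152.8] yaw 166.0 q [-0.53  0.24  0.4   2.14 -0.13  0.78  1.28] t 25.77 w 0.997 gf 0.0
(457, 187.1, 110, 176.8, 1) -> [46.0, 158.2, 42.9] [0.0, -0.0, -10.8] rows 4.1
pile [[429.9, -360.1, 142.6, 58.2, -82.4, 429.9, -360.4, 8087.0]]
[629.2, -56.3, 151.9, 23.0, 11.5, 618.5, -58.5, 2616.0]
[458.8, 187.1, 142.2, 67.6, -3.3, 459.0, 187.2, 9423.5]
[450.0, 46.0, 183.0, 159.0, -90.0, 446.5, 56.4, 24243.5]
```

View pics/p3.png

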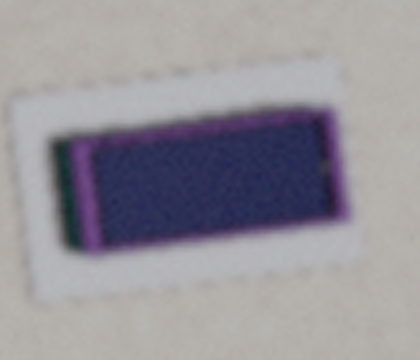

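Call:
{"name": "step_arm", "arguments": {"increments": [[[1,9,30,3,0,0,-3],[1,19,66,10,0,0,-7],[1,30,102,20,0,0,-11],[1,41,140,35,0,0,-11],[1,46,156,60,0,0,-11],[1,46,158,95,0,0,-11],[1,46,158,120,0,0,-11],[1,46,158,133,0,0,-11],[1,46,158,133,0,0,-11],[1,46,158,133,0,0,-11]]]}}

```text
t: 26.7
eef_pos: [0.4582, 0.1839, 0.0195]
tool_rot: [-0.001, 0.03, 1.0, -0.001]
contact_force: [-0.6, -1.0, -0.3]
gripper_width: 0.998
grasp_force: 0.0
```

```bash
python3 -c "
from h import *
plan((457,187.1,4,176.8,1))"
```

```text
now [458.2 183.9  19.5] yaw 176.6 q [-0.68  0.52  0.21  2.14 -0.22  0.5   1.21] t 26.7 w 0.998 gf 0.0
(457, 187.1, 4, 176.8, 1) -> [1.4, 3.1, 15.5] [-0.1, -0.1, -0.2] rows 0.4
```

The purple phone is on top, centred at about (212,178) px, which is near (431,-366) mm. It sits flush with only a few mm of the teal phone showing.

Call:
{"name": "step_arm", "arguments": {"increments": [[[1,0,3,8,0,0,0],[1,0,3,15,0,0,0],[1,0,3,15,0,0,0],[0.5,0,3,15,0,0,0],[-1,0,3,15,0,0,0],[-1,0,3,15,0,0,0],[-1,0,3,15,0,0,0],[-1,0,3,15,0,0,0]]], "force": 60}}

```text
t: 27.37
eef_pos: [0.4593, 0.1877, 0.0062]
tool_rot: [0.0, 0.029, 1.0, 0.0]
contact_force: [-1.5, -0.1, 7.6]
gripper_width: 0.678
grasp_force: 63.6
```

```bash
python3 -c "
from h import *
plan((458,187,150,176.8,1),(427.5,-366,150,97.6,1))"
```

```text
now [459.3 187.7   6.2] yaw 176.6 q [-0.67  0.54  0.2   2.14 -0.23  0.47  1.21] t 27.37 w 0.678 gf 63.6
(458, 187, 150, 176.8, 1) -> [1.2, -0.7, -143.8] [0.0, 0.0, -0.2] rows 3.4
(427.5, -366, 150, 97.6, 1) -> [-0.4, -553.8, 0.0] [0.0, 0.0, 79.2] rows 13.3
```

Call:
{"name": "step_arm", "arguments": {"increments": [[[-1,0,0,-25,0,0,0],[-1,0,0,-62,0,0,0],[-1,-4,-14,-100,0,0,3],[-1,-12,-46,-130,0,0,9],[-1,-20,-84,-144,0,0,15],[-1,-27,-122,-144,0,0,21],[-1,-34,-160,-144,0,0,27],[-1,-38,-199,-144,0,0,33],[-1,-40,-238,-144,0,0,38],[-1,-41,-277,-144,0,0,43]]]}}

```text
t: 28.2
eef_pos: [0.4833, -0.0931, 0.1496]
tool_rot: [0.0, 0.396, 0.918, 0.0]
contact_force: [0.6, -0.2, -3.2]
gripper_width: 0.68
grasp_force: 67.3
```

```bash
python3 -c "
from h import *
plan((427.5,-367,150,97.6,1))"
```

```text
now [483.3 -93.1 149.6] yaw 133.4 q [-0.41  0.31  0.57  2.09 -0.24  0.79  1.06] t 28.2 w 0.68 gf 67.3
(427.5, -367, 150, 97.6, 1) -> [-160.7, -228.7, -0.5] [0.0, -0.0, 35.8] rows 6.7
```

Call:
{"name": "step_arm", "arguments": {"increments": [[[-1,-21,-30,0,0,0,5],[-1,-43,-61,0,0,0,10],[-1,-65,-93,0,0,0,16],[-1,-87,-124,0,0,0,22],[-1,-109,-155,0,0,0,28],[-1,-130,-185,0,0,0,34],[-1,-148,-211,0,0,0,36],[-1,-158,-225,20,0,0,36],[-1,-161,-229,45,0,0,36],[-1,-161,-229,62,0,0,36]]]}}

```text
t: 29.03
eef_pos: [0.4276, -0.3677, 0.0861]
tool_rot: [-0.0, 0.66, 0.752, -0.0]
contact_force: [0.2, 0.9, -2.5]
gripper_width: 0.678
grasp_force: 67.2
```

Call:
{"name": "step_arm", "arguments": {"increments": [[[-1,0,0,0,0,0,0],[-1,0,0,0,0,0,0],[-1,0,0,0,0,0,0]]]}}

```text
t: 29.28
eef_pos: [0.4296, -0.366, 0.0882]
tool_rot: [0.0, 0.658, 0.753, 0.0]
contact_force: [-0.2, 0.9, -2.0]
gripper_width: 0.68
grasp_force: 67.2
```

```bash
python3 -c "
from h import *
plan((427.5,-367,53.5,97.6,1))"
```

```text
now [ 429.6 -366.    88.2] yaw 97.7 q [ 0.1   0.56  0.66  1.98 -0.49  0.77  1.18] t 29.28 w 0.68 gf 67.2
(427.5, -367, 53.5, 97.6, 1) -> [-0.7, -2.2, 34.7] [0.0, 0.0, 0.1] rows 0.8
```

Call:
{"name": "step_arm", "arguments": {"increments": [[[-1,-1,-2,12,0,0,0],[-1,-1,-2,24,0,0,0],[-1,-1,-2,31,0,0,0],[-1,-1,-2,34,0,0,0],[-1,-1,-2,34,0,0,0],[0.6,-1,-2,34,0,0,0],[0.9,-1,-2,34,0,0,0],[0.9,-1,-2,34,0,0,0],[0.9,-1,-2,34,0,0,0]]]}}

```text
t: 30.03
eef_pos: [0.4274, -0.3673, 0.0533]
tool_rot: [0.0, 0.658, 0.753, -0.0]
contact_force: [0.0, -0.3, 0.3]
gripper_width: 0.948
grasp_force: 0.0
```

Call:
{"name": "step_arm", "arguments": {"increments": [[[1,0,0,-15,0,0,0],[1,0,0,-50,0,0,0],[1,0,0,-90,0,0,0],[1,0,0,-110,0,0,0],[1,5,5,-115,0,0,0]]]}}

```text
t: 30.45
eef_pos: [0.4323, -0.3645, 0.1724]
tool_rot: [0.003, 0.659, 0.752, 0.0]
contact_force: [-0.4, -1.1, 0.0]
gripper_width: 0.998
grasp_force: 0.0
```

```bash
python3 -c "
from h import *
plan((540,-150,170,150,1))"
```

```text
now [ 432.3 -364.5  172.4] yaw 97.5 q [ 0.01  0.45  0.76  1.92 -0.38  0.91  1.09] t 30.45 w 0.998 gf 0.0
(540, -150, 170, 150, 1) -> [198.7, 134.8, 2.0] [0.1, 0.4, -52.5] rows 7.3
```

Call:
{"name": "step_arm", "arguments": {"increments": [[[1,14,10,0,0,0,-7],[1,40,27,0,0,0,-14],[1,68,46,0,0,0,-21],[1,96,65,0,0,0,-28],[1,124,84,0,0,0,-35],[1,152,103,0,0,0,-42],[1,180,122,0,0,0,-49],[1,208,141,0,0,0,-56],[1,236,160,0,0,0,-63],[1,264,175,0,0,0,-70]]]}}

```text
t: 31.28
eef_pos: [0.5706, -0.0741, 0.1676]
tool_rot: [-0.0, 0.104, 0.995, 0.0]
contact_force: [1.0, -1.0, 0.3]
gripper_width: 1.002
grasp_force: 0.0
```

```bash
python3 -c "
from h import *
plan((609.7,-60.3,100,191.5,1),(609.7,-60.3,6,191.5,1)); pile(.066,'p4.png'); ortho_view('v4.png',.015,.27,.75,-.5,.5)"
```

```text
now [570.6 -74.1 167.6] yaw 168.0 q [-0.29  0.4   0.4   1.88 -0.2   0.9   1.57] t 31.28 w 1.002 gf 0.0
(609.7, -60.3, 100, 191.5, 1) -> [-35.4, 21.6, 67.6] [0.0, -0.0, -23.5] rows 3.3
(609.7, -60.3, 6, 191.5, 1) -> [0.0, 0.0, 94.0] [0.0, 0.0, 0.0] rows 2.3
pile [[428.8, -359.3, 146.9, 61.6, -82.3, 429.1, -359.9, 8636.5]]
```

View pics/p4.png

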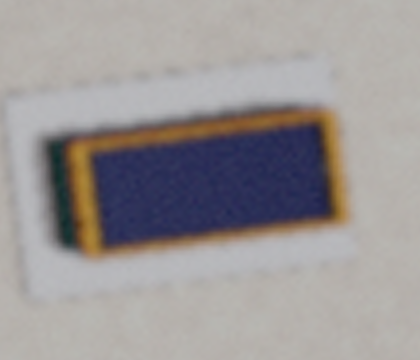

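View pics/v4.png

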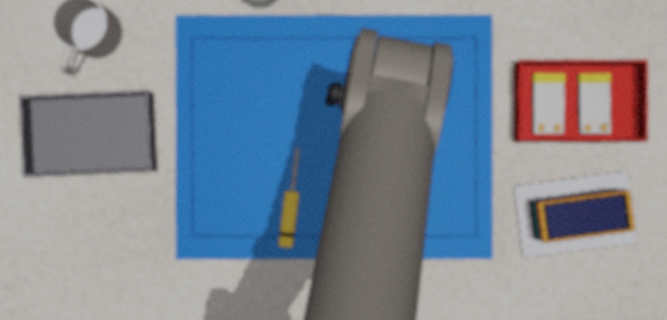

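The pile is square: the orange top centre at (209,182) px is about (429,-364.5) mm. Batteries are in the bin and yellow is unmoved. The arm hides the green driver, so I use its last measured pose.

Call:
{"name": "step_arm", "arguments": {"increments": [[[1,-9,5,12,0,0,-6],[1,-20,12,30,0,0,-12],[1,-30,18,50,0,0,-18],[1,-35,22,80,0,0,-23],[1,-35,22,110,0,0,-23],[1,-35,22,135,0,0,-23],[1,-35,22,143,0,0,-23],[1,-35,22,143,0,0,-23],[1,-35,22,143,0,0,-23]]]}}

```text
t: 32.13
eef_pos: [0.6088, -0.0631, 0.0255]
tool_rot: [-0.0, -0.092, 0.996, -0.0]
contact_force: [-0.1, 0.0, 0.8]
gripper_width: 0.999
grasp_force: 0.0
```

```bash
python3 -c "
from h import *
plan((609.7,-60.3,6,191.5,1))"
```

```text
now [608.8 -63.1  25.5] yaw -169.4 q [-0.17  0.64  0.23  1.86 -0.23  0.66  1.95] t 32.13 w 0.999 gf 0.0
(609.7, -60.3, 6, 191.5, 1) -> [-1.4, 2.5, 19.5] [-0.0, -0.0, -0.9] rows 0.5
```

Call:
{"name": "step_arm", "arguments": {"increments": [[[1,-1,2,10,0,0,-1],[1,-1,2,19,0,0,-1],[1,-1,2,19,0,0,-1],[0,-1,2,19,0,0,-1],[-1,-1,2,19,0,0,-1],[-1,-1,2,19,0,0,-1],[-1,-1,2,19,0,0,-1],[-1,-1,2,19,0,0,-1],[-1,-1,2,19,0,0,-1]]], "force": 60}}

```text
t: 32.88
eef_pos: [0.6099, -0.0607, 0.0069]
tool_rot: [0.0, -0.101, 0.995, -0.0]
contact_force: [0.4, 0.1, -0.7]
gripper_width: 0.238
grasp_force: 58.7
```

```bash
python3 -c "
from h import *
plan((609.7,-60.3,140,191.5,1),(570,379.8,140,92.5,1))"
```

```text
now [609.9 -60.7   6.9] yaw -168.4 q [-0.16  0.67  0.22  1.87 -0.23  0.63  1.97] t 32.88 w 0.238 gf 58.7
(609.7, -60.3, 140, 191.5, 1) -> [-0.0, 0.4, -133.1] [-0.0, 0.1, 0.1] rows 3.2
(570, 379.8, 140, 92.5, 1) -> [-48.8, 439.2, 0.0] [0.0, 0.0, 99.0] rows 13.8
```

Call:
{"name": "step_arm", "arguments": {"increments": [[[-1,0,0,-25,0,0,0],[-1,0,0,-65,0,0,0],[-1,-1,10,-102,0,0,4],[-1,-4,36,-128,0,0,11],[-1,-8,70,-133,0,0,18],[-1,-12,105,-133,0,0,25],[-1,-16,140,-133,0,0,32],[-1,-20,176,-133,0,0,39],[-1,-24,212,-133,0,0,46],[-1,-28,248,-133,0,0,53]]]}}

```text
t: 33.72
eef_pos: [0.5862, 0.1898, 0.1394]
tool_rot: [-0.0, 0.356, 0.934, 0.0]
contact_force: [0.4, 0.6, -1.2]
gripper_width: 0.246
grasp_force: 58.9
```

```bash
python3 -c "
from h import *
plan((569.5,379.8,140,92.5,1))"
```

```text
now [586.2 189.8 139.4] yaw 138.3 q [-0.78  0.52  0.49  1.81 -0.31  0.89  0.7 ] t 33.72 w 0.246 gf 58.9
(569.5, 379.8, 140, 92.5, 1) -> [138.9, 130.7, -0.6] [0.0, -0.0, 45.8] rows 6.4
```

Call:
{"name": "step_arm", "arguments": {"increments": [[[-1,20,19,0,0,0,7],[-1,44,41,0,0,0,14],[-1,68,64,0,0,0,21],[-1,92,86,0,0,0,28],[-1,114,107,0,0,0,35],[-1,131,123,0,0,0,42],[-1,138,130,0,0,0,46],[-1,139,131,20,0,0,46],[-1,139,131,45,0,0,46],[-1,139,131,50,0,0,46]]]}}

```text
t: 34.55
eef_pos: [0.5663, 0.3779, 0.0854]
tool_rot: [-0.001, 0.69, 0.724, -0.003]
contact_force: [-0.5, 0.0, -1.6]
gripper_width: 0.238
grasp_force: 58.9
```

Call:
{"name": "step_arm", "arguments": {"increments": [[[-1,0,0,0,0,0,0],[-1,0,0,0,0,0,0],[-1,0,0,0,0,0,0]]]}}

```text
t: 34.8
eef_pos: [0.57, 0.3782, 0.0908]
tool_rot: [0.0, 0.691, 0.723, 0.001]
contact_force: [0.0, 0.7, -0.2]
gripper_width: 0.239
grasp_force: 58.9
```

```bash
python3 -c "
from h import *
plan((569.5,379.8,9,92.5,1))"
```

```text
now [570.  378.2  90.8] yaw 92.6 q [-1.1   0.73  0.64  1.67 -0.52  0.92 -0.21] t 34.8 w 0.239 gf 58.9
(569.5, 379.8, 9, 92.5, 1) -> [1.5, -0.6, 81.8] [0.1, -0.1, 0.1] rows 2.0
```

Call:
{"name": "step_arm", "arguments": {"increments": [[[-1,1,0,25,0,0,0],[-1,1,0,52,0,0,0],[-1,1,0,72,0,0,0],[-1,1,0,80,0,0,0],[-1,1,0,81,0,0,0],[-0.3,1,0,81,0,0,0],[-0.3,1,0,81,0,0,0],[-0.3,1,0,81,0,0,0]]]}}

```text
t: 35.47
eef_pos: [0.5702, 0.3798, 0.0102]
tool_rot: [0.0, 0.691, 0.723, 0.001]
contact_force: [-0.0, -0.3, 0.5]
gripper_width: 0.351
grasp_force: 0.0
```

Call:
{"name": "step_arm", "arguments": {"increments": [[[-0.3,0,0,-20,0,0,0],[-0.3,0,0,-55,0,0,0],[-0.3,0,0,-95,0,0,0],[1,0,0,-130,0,0,0],[1,0,0,-150,0,0,0],[1,0,0,-150,0,0,0]]]}}

```text
t: 35.97
eef_pos: [0.5725, 0.3805, 0.1655]
tool_rot: [0.001, 0.691, 0.723, 0.005]
contact_force: [0.8, -0.1, 0.0]
gripper_width: 0.761
grasp_force: 0.0
```

```bash
python3 -c "
from h import *
c=ortho_view('v5.png',.015,.27,.75,-.5,.5); items(c)
plan((441,65,100,172.7,1),(441,65,6,172.7,1))"
```

```text
[452.9, 63.7, 155.6, 29.4, -7.2, 438.9, 65.3, 3272.2]
now [571.  380.1 162.6] yaw 92.6 q [-1.14  0.65  0.69  1.63 -0.47  1.03 -0.25] t 36.02 w 0.841 gf 0.0
(441, 65, 100, 172.7, 1) -> [-309.1, -144.7, 60.4] [0.4, 0.0, -80.1] rows 11.2
(441, 65, 6, 172.7, 1) -> [0.0, 0.0, 94.0] [0.0, 0.0, 0.0] rows 2.3
```

View pics/v5.png

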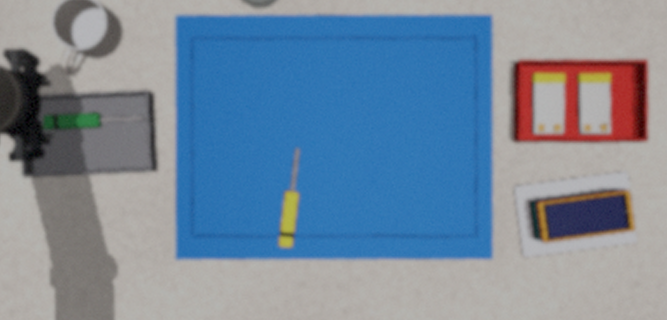

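Green lies in the tray at (95,121). Yellow has not moved.

Call:
{"name": "step_arm", "arguments": {"increments": [[[1,-18,-8,0,0,0,-6],[1,-48,-22,0,0,0,-13],[1,-84,-39,0,0,0,-20],[1,-120,-56,0,0,0,-27],[1,-156,-73,5,0,0,-34],[1,-192,-90,10,0,0,-41],[1,-228,-107,20,0,0,-48],[1,-260,-122,30,0,0,-55],[1,-285,-133,40,0,0,-62],[1,-300,-141,50,0,0,-69]]]}}

```text
t: 36.85
eef_pos: [0.4398, 0.0699, 0.1077]
tool_rot: [-0.001, 0.158, 0.987, -0.0]
contact_force: [-0.3, -0.2, -0.0]
gripper_width: 0.999
grasp_force: 0.0
```

```bash
python3 -c "
from h import *
plan((441,65,100,172.7,1),(441,65,6,172.7,1))"
```

```text
now [439.8  69.9 107.7] yaw 161.8 q [-0.69  0.3   0.46  2.22 -0.22  0.66  1.18] t 36.85 w 0.999 gf 0.0
(441, 65, 100, 172.7, 1) -> [-2.7, -4.2, 7.7] [-0.0, -0.1, -10.9] rows 1.5
(441, 65, 6, 172.7, 1) -> [0.0, 0.0, 94.0] [0.0, 0.0, 0.0] rows 2.3
```

Call:
{"name": "step_arm", "arguments": {"increments": [[[1,-1,-2,5,0,0,-6],[1,-2,-3,20,0,0,-11],[1,-2,-3,50,0,0,-11],[1,-2,-3,75,0,0,-11],[1,-2,-3,82,0,0,-11],[1,-2,-3,82,0,0,-11],[1,-2,-3,82,0,0,-11],[1,-2,-3,82,0,0,-11]]]}}

```text
t: 37.52
eef_pos: [0.4437, 0.0697, 0.0273]
tool_rot: [0.001, 0.064, 0.998, 0.0]
contact_force: [0.7, -0.1, -0.6]
gripper_width: 1.002
grasp_force: 0.0
```

```bash
python3 -c "
from h import *
plan((441,65,6,172.7,1))"
```

```text
now [443.7  69.7  27.3] yaw 172.6 q [-0.56  0.46  0.32  2.25 -0.32  0.47  1.46] t 37.52 w 1.002 gf 0.0
(441, 65, 6, 172.7, 1) -> [2.1, -5.0, 21.3] [0.0, 0.1, -0.1] rows 0.5
```

Call:
{"name": "step_arm", "arguments": {"increments": [[[1,2,-5,10,0,0,0],[1,2,-5,21,0,0,0],[1,2,-5,21,0,0,0],[0,2,-5,21,0,0,0],[-1,2,-5,21,0,0,0],[-1,2,-5,21,0,0,0],[-1,2,-5,21,0,0,0],[-1,2,-5,21,0,0,0],[-1,2,-5,21,0,0,0]]], "force": 60}}

```text
t: 38.27
eef_pos: [0.4406, 0.0651, 0.0059]
tool_rot: [0.0, 0.064, 0.998, 0.0]
contact_force: [-1.7, -0.3, 7.3]
gripper_width: 0.239
grasp_force: 58.8
```

```bash
python3 -c "
from h import *
plan((441,65,140,172.7,1),(528,371,140,92.5,1))"
```

```text
now [440.6  65.1   5.9] yaw 172.6 q [-0.52  0.5   0.28  2.26 -0.35  0.41  1.49] t 38.27 w 0.239 gf 58.8
(441, 65, 140, 172.7, 1) -> [-0.5, 0.1, -134.1] [0.0, 0.0, -0.1] rows 3.2
(528, 371, 140, 92.5, 1) -> [-47.4, 314.6, 0.0] [0.0, 0.0, 80.2] rows 11.2
```

Call:
{"name": "step_arm", "arguments": {"increments": [[[-1,0,0,-25,0,0,0],[-1,0,0,-65,0,0,0],[-1,-1,10,-102,0,0,4],[-1,-5,34,-128,0,0,11],[-1,-10,66,-134,0,0,18],[-1,-15,98,-134,0,0,25],[-1,-20,130,-134,0,0,32],[-1,-25,164,-134,0,0,39],[-1,-30,198,-134,0,0,46],[-1,-35,232,-134,0,0,53]]]}}

```text
t: 39.1
eef_pos: [0.5046, 0.2922, 0.1393]
tool_rot: [-0.0, 0.505, 0.863, -0.0]
contact_force: [0.5, -0.0, -0.6]
gripper_width: 0.242
grasp_force: 59.2
```

```bash
python3 -c "
from h import *
plan((527.5,371,140,92.5,1))"
```

```text
now [504.6 292.2 139.3] yaw 119.3 q [-1.09  0.49  0.61  1.9  -0.36  0.86  0.21] t 39.1 w 0.242 gf 59.2
(527.5, 371, 140, 92.5, 1) -> [57.5, 58.5, -0.7] [-0.0, -0.0, 26.8] rows 3.7
```

Call:
{"name": "step_arm", "arguments": {"increments": [[[-1,18,18,0,0,0,7],[-1,36,37,0,0,0,14],[-1,50,51,0,0,0,21],[-1,57,58,0,0,0,27],[-1,57,58,10,0,0,27],[-1,57,58,35,0,0,27],[-1,57,58,50,0,0,27],[-1,57,58,50,0,0,27],[-1,57,58,50,0,0,27],[-1,57,58,50,0,0,27]]]}}

```text
t: 39.93
eef_pos: [0.5275, 0.3681, 0.0899]
tool_rot: [0.0, 0.691, 0.723, 0.0]
contact_force: [-0.4, 0.6, -0.7]
gripper_width: 0.24
grasp_force: 59.2
```

```bash
python3 -c "
from h import *
plan((527.5,371,9,92.5,1))"
```

```text
now [527.5 368.1  89.9] yaw 92.6 q [-1.17  0.68  0.66  1.78 -0.53  0.87 -0.21] t 39.93 w 0.24 gf 59.2
(527.5, 371, 9, 92.5, 1) -> [2.9, 0.1, 80.9] [0.0, -0.0, 0.1] rows 1.9
```

Call:
{"name": "step_arm", "arguments": {"increments": [[[-1,3,0,25,0,0,0],[-1,3,0,52,0,0,0],[-1,3,0,72,0,0,0],[-1,3,0,80,0,0,0],[-1,3,0,80,0,0,0],[-0.3,3,0,80,0,0,0],[-0.3,3,0,80,0,0,0],[-0.3,3,0,80,0,0,0]]]}}

```text
t: 40.6
eef_pos: [0.528, 0.3723, 0.0111]
tool_rot: [0.0, 0.691, 0.723, 0.001]
contact_force: [0.7, 0.2, 0.6]
gripper_width: 0.351
grasp_force: 0.0
```

Call:
{"name": "step_arm", "arguments": {"increments": [[[-0.3,0,0,-20,0,0,0],[-0.3,0,0,-55,0,0,0],[-0.3,0,0,-95,0,0,0],[0,0,0,-130,0,0,0],[0,0,0,-165,0,0,0],[0,0,0,-180,0,0,0]]]}}

```text
t: 41.1
eef_pos: [0.5293, 0.3724, 0.1957]
tool_rot: [0.0, 0.691, 0.723, 0.004]
contact_force: [1.5, 0.9, 0.1]
gripper_width: 0.499
grasp_force: 0.0
```

Call:
{"name": "step_arm", "arguments": {"increments": [[[0,-30,0,0,0,0,0],[0,-70,0,0,0,0,0],[0,-110,0,0,0,0,0],[0,-150,0,0,0,0,0],[0,-180,0,0,0,0,0],[0,-190,0,0,0,0,0],[0,-190,0,0,0,0,0]]]}}

```text
t: 41.68
eef_pos: [0.5363, 0.1781, 0.1908]
tool_rot: [0.0, 0.693, 0.721, 0.001]
contact_force: [-0.0, 0.5, 0.7]
gripper_width: 0.5
grasp_force: 0.0
```

```bash
python3 -c "
from h import *
ortho_view('v6.png',.02,.27,.85,-.5,.5); plan()"
```

```text
now [536.  181.2 190.3] yaw 92.5 q [-1.05  0.43  0.8   1.9  -0.38  0.96 -0.03] t 41.73 w 0.497 gf 0.0
```

View pics/v6.png

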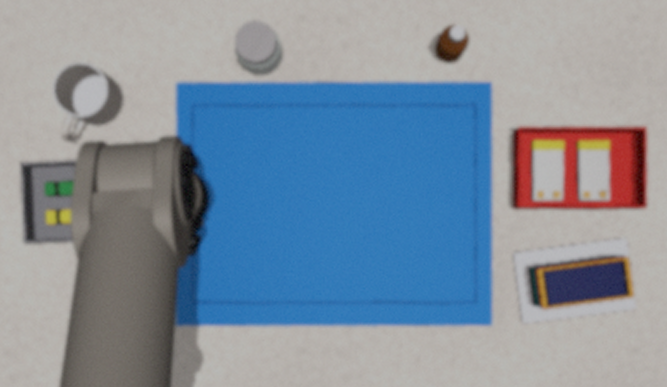

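Both drivers lie in the tray at (60,188) and (60,216). Batteries are in the bin, the pile is square on the plate, and the jar, bottle and mug look undisturbed.

```bash
python3 -c "
from station import bot
print(bot.hand_in())"
```

```text
the job is handed in; nothing more can be done
None
```

The job is handed in: both batteries are in the red bin, the four phones are stacked on the plate outline and both screwdrivers lie in the grey tray. The jar, bottle and mug look untouched in the last picture; the hand-in returned no verdict.

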